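# Draw the stone tray out from under the riser with the pull hook

### The arm

A 6-joint arm with a two-finger parallel gripper is mounted at the origin on a cart in front of the work surface, level with it; the furniture and walls round the work are solid. World frame = base frame: x ahead of the robot, y to its left, z up, the work surface at z = 0. Lengths are in m, angles in rad, forces in N, time in s.
With the tool pointing down it reaches from about 0.425 to 0.925 m from the base axis. Payload 12.5 kg.
Tool frame: the origin (TCP) lies at the very end of the fingers, on their centre line; the grasp point (between the pads) lies 19 mm behind it; z points along the fingers, y is the direction in which the jaws open and shut (so a half turn about z gives the same grasp; the last joint's range is limited). The gripper opens to 85 mm and grips with 20 to 120 N. Pads are 22 mm wide; open, the fingers measure 114 mm over their backs; the gripper's body (76 mm by 85 mm) begins 54 mm behind the grasp point. The pads swing forward as they close: fully open they stand 13 mm farther back than shut.
Start: joints at [-1.447, 0.491, 1.559, -0, 1.092, -0.106], TCP at [0.142, -0.609, 0.231] pointing down, gripper open.
Joint ranges: [-3.1, 3.1], [-0.84, 2.19], [0.05, 2.79], [-1.13, 4.28], [0.06, 2.93], [-2.69, 2.69]. Speed limits (rad/s): [2.22, 2.22, 2.79, 3.14, 3.14, 3.14].

### API

Orientations are given as a unit quaternion [w, x, y, z].
In Python, from station import env gives the robot as it stands.
- The arm moves only by the tool carry_out, never from a script. Its argument "commands" is a list of rows, each a list of 4 numbers: the shift along the world's x, y, z in cm, then the turn about the world's z in degrees. In form: [[dx, dy, dz, roll], ...]. A call has 1 to 20 rows; each row shifts and turns the commanded pose from where the row before left it; what a row does not reach is not made up. A row lasts 1/8 s, in which the tool goes at most 62.5 mm and 10.7 degrees, less where a joint would pass 70% of its speed; a pose out of reach is approached as far as the arm can. A call with a gripper value outside its range is refused whole. "claw" is the opening, from 0 (shut) to 1 (fully open), set as the call begins (left out, the last holds). The fingers move at their own pace and stop on an object; the grip force is fixed at half the most. Time passes only in rows, so rows that do not move let the fingers close. It gives the time, the measured TCP pose, the force and the opening at its end, in the units of the state.
- env.observe(): the state, without advancing time (a new reading comes with each control period).
- env.snapshot(name): name is "scene" or "side" or "wrist"; returns (picture, depth): 480x640x3 uint8, blue, green, red; 480x640 float32, m along the optical axis (not along the pixel's ray), 0 where there is no reading.
- env.camera_info(name): a dict with "K" (3x3 intrinsics, pixels), "origin" and "attitude" of the camera in the world. Camera axes: x right, y up, looking along -z (the intrinsics and any distortion apply to the point x, -y, -z); pixel columns grow to the right and rows downward; lengths in m; the calibration is good to about 2 mm. A picture is of the moment at which its call begins: read the wrist's pose just before it. camera_info takes no time and is no camera call; for the wrist camera it gives the pose at the moment of the call.
- env.hand_in(): hands the job in, once; it reports no verdict.
The state is a dict: "t": time; "qpos": joint angles; "qvel": joint speeds; "joint_torque": joint torques, N m; "tcp_pos": TCP position; "ee_rot": TCP orientation; "force": force on the tool from outside, world axes, zero at the start; "moment": the same for the moment, N m; "opening": finger opening in m.
Only numpy, scipy, OpenCV 4.12 (cv2) and the standard library are available. Lean on these libraries where they do the work, as an engineer would, in place of code of your own. Each camera call takes 0.05 s, during which the arm holds its last target.

### The job

Pick up the pull hook from its cork pad, drop its bent end into the brass eye of the stone tray that is pushed back under the low wooden riser, and draw the tray straight out until it is up against its stop blocks and both side catches have clicked into their notches; the stop frame is adjustable, so feel for it. The eye is only screwed into thin wood, so never load it with more than 15 N, and do not lift the tray or touch it with the fingers. Then unhook and lay the hook back on the cork pad, standing on the flat of its handle, without disturbing anything else.

Things in the scene. Friction and masses are not known exactly. Their poses are not given: they have to be found in the camera images.
- hook_grip (a point): Middle of the pull hook's dark wooden handle, half-way up (16 mm above its flat underside). Handle 90 long (x) x 20 wide (y) x 32 high mm, flat sides. x points along the 6 mm steel rod, which leaves the handle's front end 23 mm above the underside and ends 115 mm ahead of the handle's middle, where it is bent straight down. Stands on its underside on the pad at the start; hook mass 90 g.
- prong_tip (a point): Centre of the round end (radius 3 mm) of the hook's bent-down prong: 115 mm ahead of hook_grip along the hook's x and 9 mm lower (7 mm above the level of the handle's underside). The prong is a 6 mm round bar standing up from here to the rod, whose axis is 16 mm above this point.
- cork_pad: Thin cork pad lying on the table, 200 (x) x 75 (y) x 4 mm, fixed; origin at the centre of its underside. The hook lies on it along the pad's x at the start.
- rack: Low light-wood riser, fixed. Origin on the table under the middle of its roof's front edge; x points into the bay, z up. Roof x -0.005 to 0.242, y +-0.115, underside 95 mm, top 107 mm above the table. Its 8 mm floor board runs out in front of the roof as an apron to x -0.120. On the apron is clamped a dark stop frame, 26 mm high (see catch_left); tray channel 196 mm wide throughout.
- catch_left (a joint): Left (+y) steel spring ball of the stop frame; value = m pressed into the frame, 0 free. The frame is clamped at a different, unmeasured place each time: tray fully home anywhere from rack x -0.018 to +0.014. In the last 38 mm the balls first ride up on (4 to 7 N of pull), then rub along the steel strips on the tray's sides (1.5 mm in) and last click out into their notches.
- catch_right (a joint): The same ball on the right (-y) side. Right where both balls sit in the notches (value near 0 again) the tray's front board meets the frame's two rigid stop blocks, one at each front corner; between them 120 mm is open for the hook (only a 3 mm flat tie bar on the apron). Ridges at the notches (about 3 N) keep the tray from sliding back.
- tray: Open reddish wooden tray with stones, 150 (x) x 190 (y) x 42 mm, about 0.8 kg, on 5 mm waxed runners; origin at the centre of its underside (13 mm above the table when it stands in the riser), x pointing into the bay. Its front board is at its x -0.075. Loose; slides along the rack's x with about 1 to 3 N of friction. Its origin starts at rack x +0.098 to +0.122 and is between -0.018 and +0.014 when home.
- eye (a point): Centre of the brass screw eye on the middle of the tray's front: a level ring (hole axis vertical) of 4 mm round wire, hole 12.4 mm wide, 15 mm in front of the tray's front board (tray x -0.090) and 20 mm above the tray's underside, i.e. 33 mm above the table. Axes as the tray's.
- stone_rough: Craggy grey-green stone, 59 x 91 x 85 mm, bystander; origin at its underside.
- sand_box_1: Clear flat case of white sand, 108 x 68 x 28 mm, bystander; origin under its centre.
- sand_box_2: Clear flat case of white sand beside the other, 108 x 68 x 28 mm, bystander; origin under its centre.
- rock_brown: Small brown rock, 30 x 60 x 24 mm, bystander; origin at its underside.
- loupe: Reading lens with wooden handle, 52 x 133 x 12 mm, bystander; origin under its centre.
- lid_box: Small dark wooden box with sliding lid, 62 x 118 x 39 mm, bystander; origin under its centre.
- pencil: Green pencil, 124 mm long, bystander; origin under its centre.
- hake_brush: Flat brush with wooden handle, 82 x 37 x 9 mm, bystander; origin under its centre.
- hoop_sieve: Round bent-wood sieve, 92 mm wide, 30 mm high, standing on the riser's roof, bystander; origin under its centre.
- powder_jar: Glass jar of white powder with a cork, 44 mm wide, 70 mm high, standing on the riser's roof, bystander; origin under its centre.
- hook: The pull hook as a whole; origin under the middle of its handle, x along the rod. Same tool as hook_grip.
Not all that is in view belongs to the job. Several things have the shape of the cork_pad; the one meant has the colours described above.

How it is judged:
On the way, in this order (a step that is already met when the one before it is completed fails the run):
1. the hook's prong stands down through the tray's eye (horizontal distance between prong_tip and eye below 0.0065 m and z of prong_tip in the frame of eye below -0.004 m), for 0.1 s.
2. with the prong in the eye, the tray is drawn out until both catches sit in the notches of its sides (horizontal distance between prong_tip and eye below 0.009 m and z of prong_tip in the frame of eye below -0.002 m and x of tray in the frame of rack below 0.0155 m and value of joint each of catch_left, catch_right below 0.001 m), for 0.1 s.
At the end, for the whole second after the job is handed in: The tray is drawn out (its origin below rack x 0.0155) with both catches sitting in its notches (pressed less than 1 mm), level and at rest; the hook's handle middle is over the cork pad, the hook standing upright on its handle's underside (within 0.12 rad) and at rest (x of tray in the frame of rack below 0.0155 m and value of joint each of catch_left, catch_right below 0.001 m and z of tray in the frame of rack below 0.017 m and angle between tray's own z axis and vertical below 0.05 rad and linear speed of tray below 0.01 m/s and x of hook_grip in the frame of cork_pad between -0.1 and 0.1 m and y of hook_grip in the frame of cork_pad between -0.0375 and 0.0375 m and z of hook_grip in the frame of cork_pad below 0.024 m and angle between hook_grip's own z axis and vertical below 0.12 rad and linear speed of hook below 0.02 m/s); the robot touches nothing.
It fails at once if the hook loads the tray or its eye with more than 15 N (contact force between hook and tray above 15 N).
It fails at once if the fingers or the arm touch the tray (contact force between any of the fingers, the arm and tray above 0.5 N).
It fails at once if the tray is lifted or tipped (more than 0.08 rad or 8 mm) (angle between tray's own z axis and vertical above 0.08 rad or z of tray in the frame of rack above 0.021 m).
It fails at once if the sieve or the jar on the riser is moved more than 2 cm (distance of any of hoop_sieve, powder_jar from where it was at the start of the episode above 0.02 m).
It fails at once if something else on the table is moved more than 2 cm (distance of any of stone_rough, sand_box_1, sand_box_2, rock_brown, loupe, lid_box, pencil, hake_brush from where it was at the start of the episode above 0.02 m).
It also fails if it takes over 70 s, if anything falls off the work surface, if the arm or the gripper's body presses on something with over 40 N, if the wrist force passes 120 N, or if a joint passes its speed limit or range.

## Working session

There is one attempt and no reset: what is moved stays moved. The work goes in short steps, Python scripts to look and compute and a tool call to move; the robot and the scene stay as the last step left them, time stands still between calls to the robot, and variables do not carry over. Pictures are saved under pics/ and viewed, and the job is handed in when it is done.

Besides the shell and the picture viewer there is one more tool, called after "Request:" as a command line: name --pt "numbers of a row" for each row, then --argument value for the rest. carry_out: Moves the arm, as the interface text tells. Its arguments: {"type":"object","properties":{"commands":{"type":"array"},"claw":{"type":"number"}},"required":["commands"]}

```bash
ls; mkdir -p pics; python3 - <<'E'
from station import env
import cv2,numpy as np
s=env.observe();print(s)
for n in("scene","side","wrist"):
    i=env.camera_info(n);print(n,i)
    p,d=env.snapshot(n);cv2.imwrite(f"pics/{n}0.png",p);np.save(f"pics/{n}0.npy",d)
E
```

```text
pics
{'t': 0.0, 'qpos': array([-1.44661810e+00,  4.91593251e-01,  1.55948402e+00, -1.53052222e-06,
        1.09168229e+00, -1.05586503e-01]), 'qvel': array([ 0.00035959,  0.00051272, -0.00252054, -0.00172459,  0.00027383,
        0.00036368]), 'joint_torque': array([ 9.01707244e-04, -6.18450952e+01, -2.61585993e+01, -9.53735275e-05,
        4.15493123e-03, -1.57080467e-05]), 'tcp_pos': array([ 0.14234331, -0.60833193,  0.2306949 ]), 'ee_rot': array([-5.83419363e-04,  9.93408066e-01,  1.14630159e-01, -6.10245984e-06]), 'force': array([ 0.06310733, -0.023056  ,  0.47562844]), 'moment': array([ 0.03178934, -0.01322227, -0.03160768]), 'opening': 0.08535374392425174}
scene {'K': array([[617.06339811,   0.        , 330.52703862],
       [  0.        , 617.06339811, 240.94432449],
       [  0.        ,   0.        ,   1.        ]]), 'origin': array([-0.53778903,  0.96292776,  1.01227533]), 'attitude': array([-0.372976  , -0.18957782,  0.41789106,  0.80642186])}
side {'K': array([[478.53787019,   0.        , 324.5000207 ],
       [  0.        , 478.53787019, 241.14540244],
       [  0.        ,   0.        ,   1.        ]]), 'origin': array([ 0.29998281, -0.87762887,  0.71522139]), 'attitude': array([ 0.87031778,  0.4856223 , -0.0319333 , -0.07548653])}
wrist {'K': array([[357.71304849,   0.        , 318.05159264],
       [  0.        , 357.71304849, 236.35985649],
       [  0.        ,   0.        ,   1.        ]]), 'origin': array([ 0.2237002 , -0.589128  ,  0.37384584]), 'attitude': array([ 0.77296487, -0.12999417,  0.10412846, -0.61219612])}
```

View pics/scene0.png

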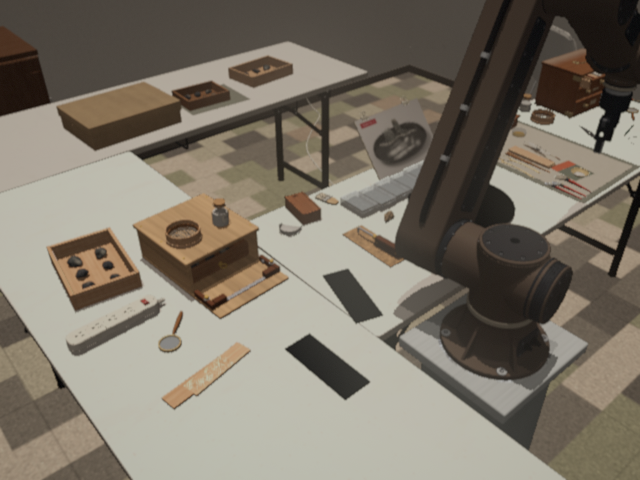

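View pics/side0.png

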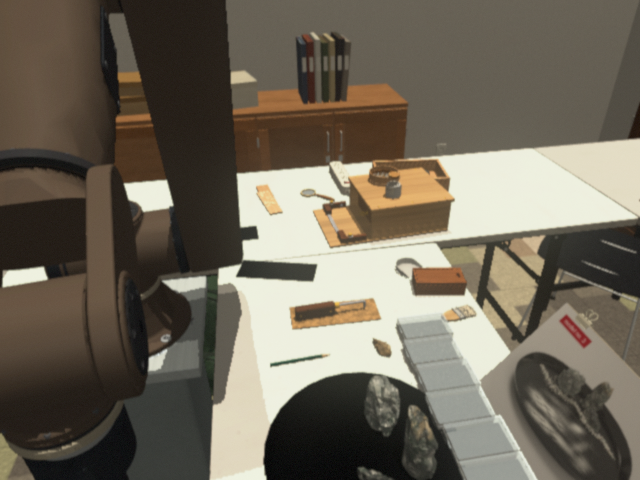

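View pics/wrist0.png

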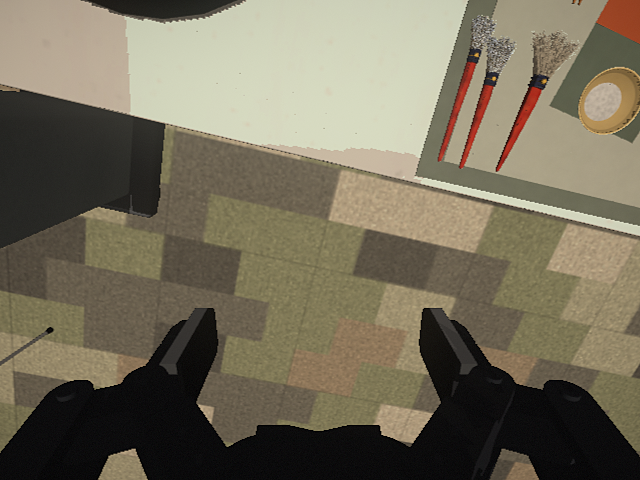

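The scene view shows the riser at about (200,250), with its apron toward (240,290), and the hook on its cork pad at about (380,240). In the side view the hook is at (335,312) and the riser at (400,205). Next I'll measure them.

```bash
cat > h.py <<'E'
import numpy as np,cv2
from scipy.spatial.transform import Rotation as R
def Rm(i):
    q=i['attitude'];return R.from_quat([q[1],q[2],q[3],q[0]]).as_matrix()
def ray(i,u,v):
    K=i['K'];d=np.array([(u-K[0,2])/K[0,0],-(v-K[1,2])/K[1,1],-1.]);return Rm(i)@d
def plane(i,u,v,z):
    d=ray(i,u,v);o=i['origin'];return o+d*(z-o[2])/d[2]
def dep(i,u,v,D):
    return i['origin']+ray(i,u,v)*D[int(round(v)),int(round(u))]
def proj(i,P):
    p=Rm(i).T@(np.asarray(P)-i['origin']);K=i['K'];return np.array([K[0,2]+K[0,0]*p[0]/-p[2],K[1,2]+K[1,1]*p[1]/p[2]])
def tri(i1,p1,i2,p2):
    a,b=ray(i1,*p1),ray(i2,*p2);o=i2['origin']-i1['origin']
    s=np.linalg.lstsq(np.c_[a,-b],o,rcond=None)[0]
    A=i1['origin']+a*s[0];B=i2['origin']+b*s[1];return (A+B)/2,np.linalg.norm(A-B)
E
python3 - <<'E'
from h import *
from station import env
for n,x0,x1,y0,y1,k in(("scene",120,300,190,320,4.4),("scene",330,410,210,275,8),("side",280,390,290,335,7),("side",300,470,155,255,4.5)):
    p=cv2.imread(f"pics/{n}0.png")[y0:y1,x0:x1]
    cv2.imwrite(f"pics/c_{n}{x0}.png",cv2.resize(p,None,fx=k,fy=k,interpolation=cv2.INTER_CUBIC))
i=env.camera_info("scene");D=np.load("pics/scene0.npy");
for u,v in((380,240),(200,250),(240,290),(370,237)):print(u,v,dep(i,u,v,D))
i=env.camera_info("side");D=np.load("pics/side0.npy");
for u,v in((315,310),(335,321),(400,190),(335,225)):print(u,v,dep(i,u,v,D))
E
```

```text
380 240 [ 0.42645186 -0.04904512  0.02917804]
200 250 [0.60456467 0.40377731 0.10858994]
240 290 [0.51572944 0.3542873  0.0101419 ]
370 237 [ 0.48054754 -0.06390648  0.00358872]
315 310 [ 0.40041848 -0.0631956   0.0289317 ]
335 321 [ 0.44240502 -0.07859317  0.00356945]
400 190 [0.69207793 0.27774809 0.13329326]
335 225 [0.51741888 0.32916303 0.01176811]
```

```bash
cd pics; python3 -c "
import cv2
for n in('c_scene120','c_scene330','c_side280','c_side300'):print(cv2.imread(n+'.png').shape)"
```

```text
(572, 792, 3)
(520, 640, 3)
(315, 770, 3)
(450, 765, 3)
```

View pics/c_scene120.png

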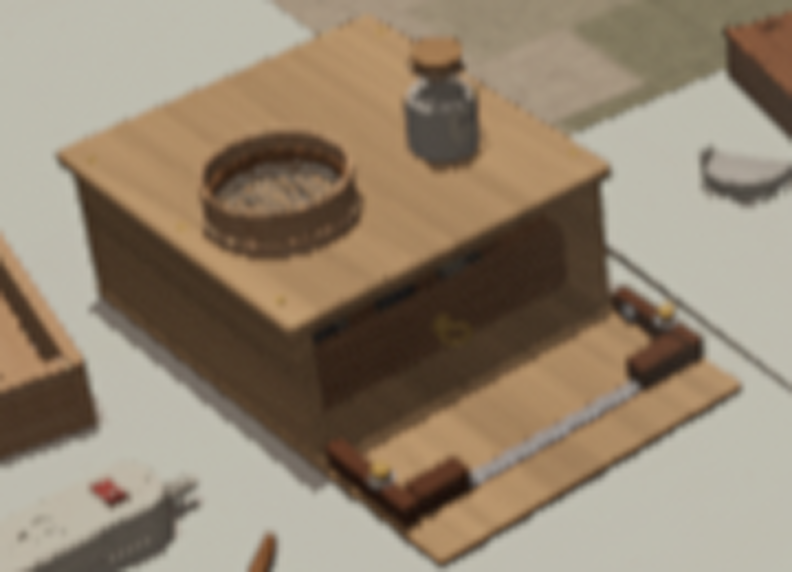

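View pics/c_side280.png

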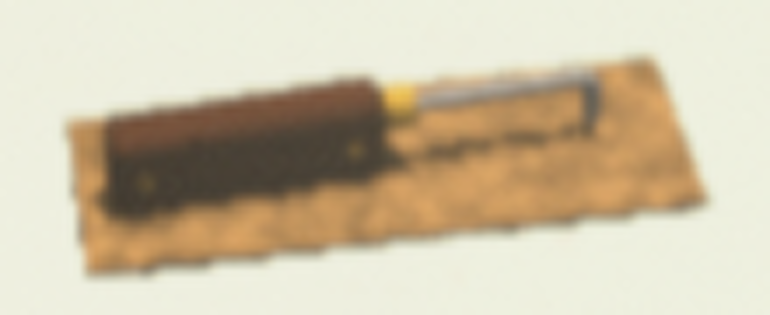

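View pics/c_side300.png

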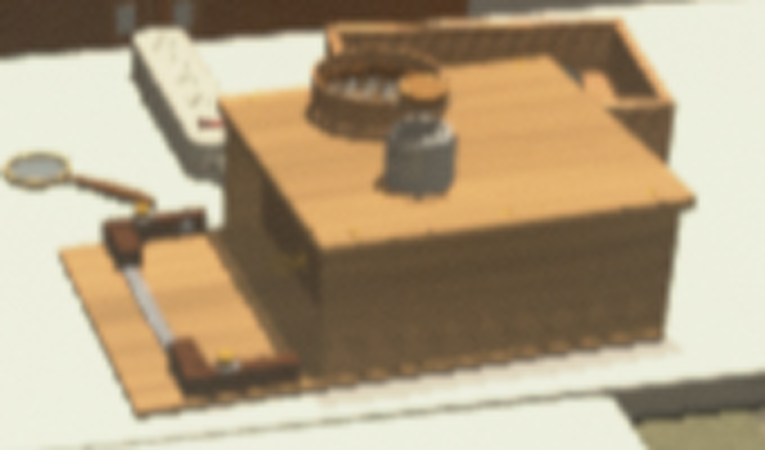

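```bash
python3 - <<'E'
from h import *
from station import env
S=env.camera_info("scene");B=env.camera_info("side")
c=lambda a,b:(120+a/4.4-.4,190+b/4.4-.4)
d=lambda a,b:(300+a/4.5-.4,155+b/4.5-.4)
e=lambda a,b:(280+a/7-.4,290+b/7-.4)
f=lambda a:np.round(a,4)
print("scene roofL,R",f(plane(S,*c(287,333),.107)),f(plane(S,*c(610,168),.107)),"backL",f(plane(S,*c(60,155),.107)))
print("scene apronL,R",f(plane(S,*c(440,565),.004)),f(plane(S,*c(742,385),.004)))
print("eye scene",f(plane(S,*c(452,330),.033)),"side",f(plane(B,*d(297,262),.033)), tri(S,c(452,330),B,d(297,262)))
print("side roofL,R",f(plane(B,*d(220,97),.107)),f(plane(B,*d(322,248),.107)),"backR",f(plane(B,*d(693,195),.107)))
print("side apronL,R",f(plane(B,*d(60,248),.008)),f(plane(B,*d(138,412),.008)))
print("tri roofR",tri(S,c(610,168),B,d(322,248)))
print("tri roofL",tri(S,c(287,333),B,d(220,97)))
for p in((68,122),(652,58),(708,203),(90,272)):print("pad",f(plane(B,*e(*p),.004)))
print("handle top side", [f(plane(B,*e(*p),.036)) for p in((108,118),(372,80),(382,112),(112,150))])
print("prong top",f(plane(B,*e(592,75),.03)))
E
```

```text
scene roofL,R [0.576  0.4627 0.107 ] [0.5944 0.2359 0.107 ] backL [0.8163 0.4786 0.107 ]
scene apronL,R [0.4664 0.4461 0.004 ] [0.485  0.2254 0.004 ]
eye scene [0.607 0.346 0.033] side [0.6137 0.3469 0.033 ] (array([0.61160051, 0.3449105 , 0.03218498]), np.float64(0.00486227957781876))
side roofL,R [0.5836 0.4556 0.107 ] [0.5984 0.2283 0.107 ] backR [0.841  0.2514 0.107 ]
side apronL,R [0.468 0.444 0.008] [0.4846 0.2228 0.008 ]
tri roofR (array([0.59931176, 0.23312371, 0.10385419]), np.float64(0.001240945499096981))
tri roofL (array([0.58338726, 0.46024476, 0.10335834]), np.float64(0.003783221221425914))
pad [ 0.3471 -0.0122  0.004 ]
pad [ 0.5448 -0.015   0.004 ]
pad [ 0.5441 -0.0898  0.004 ]
pad [ 0.3465 -0.0861  0.004 ]
handle top side [array([ 0.3576, -0.0515,  0.036 ]), array([ 0.4431, -0.0482,  0.036 ]), array([ 0.4433, -0.0645,  0.036 ]), array([ 0.3572, -0.0672,  0.036 ])]
prong top [ 0.5147 -0.0514  0.03  ]
```

View pics/c_scene330.png

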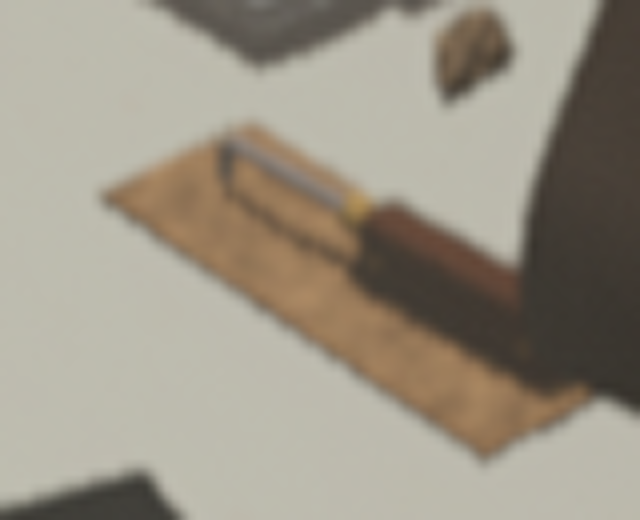

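Request:
carry_out --pt "3.2 3.2 0.9 0" --pt "3.2 3.2 0.9 0" --pt "3.2 3.2 0.9 0" --pt "3.2 3.2 0.9 0" --pt "3.2 3.2 0.9 0" --pt "3.2 3.2 0.9 0" --pt "3.2 3.2 0.9 0" --pt "3.2 3.2 0.9 0" --pt "1 4.5 0 -1.5" --pt "1 4.5 0 -1.5" --pt "1 4.5 0 -1.5" --pt "1 4.5 0 -1.5" --pt "0.5 4 0 -1.5" --pt "0 4 0 -1.5" --pt "0 3 0 0" --pt "0 0 0 0"

```text
t: 2.15
tcp_pos: [0.4432, -0.0611, 0.3034]
ee_rot: [-0.0, 0.999, 0.038, -0.0]
force: [0.7, -0.2, 0.2]
opening: 0.0854
```

```bash
cat > snap.py <<'E'
import sys,pickle
from h import *
from station import env
n,name=sys.argv[1:3]
i=env.camera_info(n);p,d=env.snapshot(n);s=env.observe()
cv2.imwrite(f"pics/{name}.png",p);np.save(f"pics/{name}.npy",d);pickle.dump((i,s),open(f"pics/{name}.pkl","wb"))
r=R.from_quat(np.roll(s['ee_rot'],-1)).as_matrix()
print(s['t'],s['tcp_pos'].round(4),"toolx",r[:,0].round(3),"toolz",r[:,2].round(3),"F",s['force'].round(2),"open",round(s['opening'],4),"cam",i['origin'].round(3),"fwd",(-Rm(i)[:,2]).round(3))
E
python3 snap.py wrist w1
```

```text
2.2 [ 0.4433 -0.062   0.3033] toolx [ 0.997  0.075 -0.   ] toolz [ 0. -0. -1.] F [1.12 0.01 0.23] open 0.0854 cam [ 0.526 -0.055  0.446] fwd [-0.328 -0.024 -0.944]
```

View pics/w1.png

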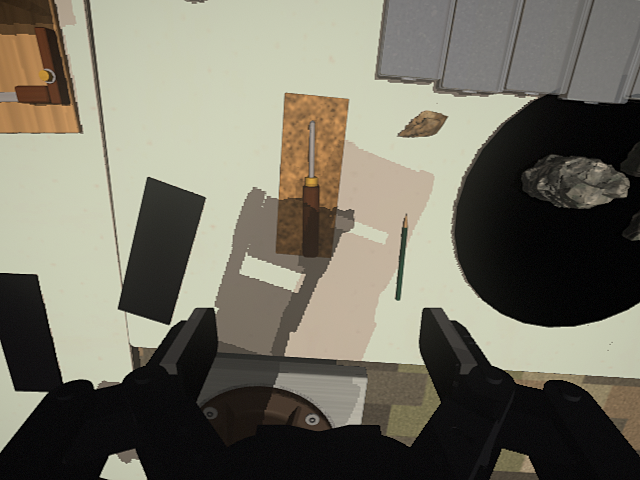

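Wrist view: the cork pad spans (277–349, 93–257). The hook handle is at about (311,220), the prong top at (311,123), and the pencil at (403,255). Next I'll take a second, shifted view to get the height.

Request:
carry_out --pt "0 -4 -3 0" --pt "0 -2 -3 0" --pt "0 0 0 0"

```text
t: 2.58
tcp_pos: [0.4426, -0.124, 0.2417]
ee_rot: [-0.001, 0.999, 0.035, -0.002]
force: [0.4, 0.2, 1.0]
opening: 0.0861
```

```bash
python3 snap.py wrist w2; python3 - <<'E'
import cv2
for n in("w1","w2"):
    p=cv2.imread(f"pics/{n}.png")
    x0=270 if n=="w1" else 200
    cv2.imwrite(f"pics/{n}c.png",cv2.resize(p[70:270,x0:x0+130],None,fx=3,fy=3,interpolation=cv2.INTER_CUBIC))
E
```

```text
2.625 [ 0.4431 -0.1235  0.243 ] toolx [ 0.998  0.07  -0.002] toolz [-0.002  0.001 -1.   ] F [ 0.02 -0.61  0.2 ] open 0.0851 cam [ 0.526 -0.118  0.384] fwd [-0.331 -0.021 -0.943]
```

View pics/w1c.png

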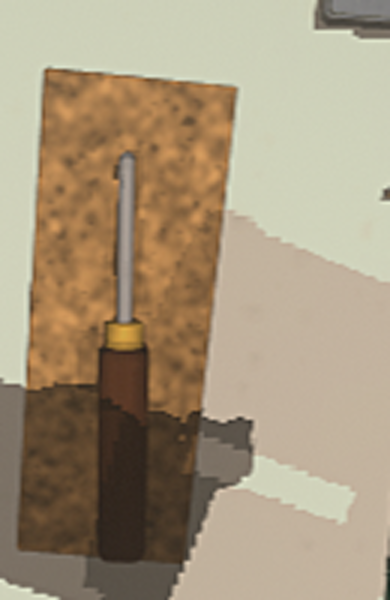

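View pics/w2.png

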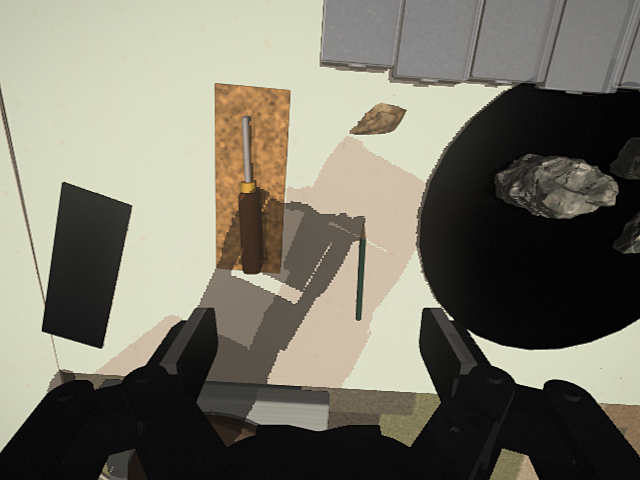

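```bash
python3 - <<'E'
import pickle
from h import *
i1=pickle.load(open("pics/w1.pkl","rb"))[0];i2=pickle.load(open("pics/w2.pkl","rb"))[0]
f=lambda a:np.round(a,4)
c=lambda a,b:(270+a/3-.33,70+b/3-.33)
# w1 crop features
P={'padTL':(45,68),'padTR':(238,88),'padBL':(18,550),'padBR':(187,563)}
for k,v in P.items():print(k,f(plane(i1,*c(*v),.004)))
H=[(100,347),(147,347),(145,557),(98,557)]
for v in H:print("handle top",f(plane(i1,*c(*v),.036)))
print("rod end top",f(plane(i1,*c(127,153),.030)))
# handle by colour, both views : top-front ferrule centroid triangulation
for n,i in(("w1",i1),("w2",i2)):
    p=cv2.imread(f"pics/{n}.png");h=cv2.cvtColor(p,cv2.COLOR_BGR2HSV)
    b,g,r=[p[:,:,k].astype(int) for k in range(3)]
    m=((r>150)&(b<70)&(g>110)&(r-g<95)).astype(np.uint8)
    m[:170]=0;m[200:]=0;m[:,:230]=0;m[:,325:]=0
    n_,l,st,ce=cv2.connectedComponentsWithStats(m);k=1+np.argmax(st[1:,4]);print(n,st[k],ce[k])
    globals()['f'+n]=ce[k]
print("ferrule tri",tri(i1,fw1,i2,fw2))
print("padTL tri",tri(i1,c(45,68),i2,(215,84)),"padTR",tri(i1,c(238,88),i2,(290.5,90)))
for n,i,q in(("w1",i1,[(311,200),(311,240),(330,110)]),("w2",i2,[(250,215),(250,250),(230,110)])):
    D=np.load(f"pics/{n}.npy");print(n,[f(dep(i,*a,D)) for a in q])
E
```

```text
padTL [ 0.5447 -0.0145  0.004 ]
padTR [ 0.5432 -0.0889  0.004 ]
padBL [ 0.3452 -0.0116  0.004 ]
padBR [ 0.3448 -0.0869  0.004 ]
handle top [ 0.4451 -0.0431  0.036 ]
handle top [ 0.4464 -0.0612  0.036 ]
handle top [ 0.3592 -0.0671  0.036 ]
handle top [ 0.3578 -0.0477  0.036 ]
rod end top [ 0.5168 -0.0484  0.03  ]
w1 [306 178  11   8  67] [310.97014925 181.34328358]
w2 [240 183  14  10  80] [246.025 186.75 ]
ferrule tri (array([ 0.4508176 , -0.05195529,  0.03734743]), np.float64(0.00033518355722005674))
padTL tri (array([ 0.54425626, -0.01431957,  0.0023309 ]), np.float64(0.0009615437713620749)) padTR (array([ 0.54333444, -0.08891528,  0.00401077]), np.float64(0.0003054616715605447))
w1 [array([ 0.4288, -0.0535,  0.0375]), array([ 0.3787, -0.057 ,  0.036 ]), array([ 0.5296, -0.0681,  0.0013])]
w2 [array([ 0.4222, -0.0559,  0.0366]), array([ 0.3845, -0.0564,  0.0374]), array([ 0.5206, -0.0296,  0.0059])]
```

Request:
carry_out --pt "0.3 2.8 0 10.6" --pt "0.3 2.8 0 10.6" --pt "0.3 2.8 0 10.6" --pt "0.3 2.8 0 10.6" --pt "0.3 2.8 0 10.6" --pt "0.3 2.8 0 10.6" --pt "0.3 2.8 0 10.6" --pt "0.3 2.8 0 10.6" --pt "0.3 2.8 0 10.6" --pt "0.3 2.8 0 10.6" --pt "0.3 2.8 0 10.6" --pt "0.3 2.8 0 10.6" --pt "0.3 2.8 0 10.6" --pt "0.3 2.8 0 10.6" --pt "0.3 2.8 -1 10.6" --pt "0.3 2.8 -1 10.6" --pt "0.3 1.0 -1 10.6" --pt "0 0 0 0" --pt "0 0 0 0"

```text
t: 5.0
tcp_pos: [0.4944, 0.3353, 0.2144]
ee_rot: [0.0, -0.036, 0.999, 0.0]
force: [0.1, -0.4, 0.1]
opening: 0.0853
```

```bash
python3 snap.py wrist e1
```

```text
5.05 [0.4945 0.3352 0.2144] toolx [-0.997 -0.073 -0.001] toolz [ 0.001  0.001 -1.   ] F [ 0.24 -0.23 -0.94] open 0.0855 cam [0.409 0.329 0.357] fwd [ 0.326  0.025 -0.945]
```

View pics/e1.png

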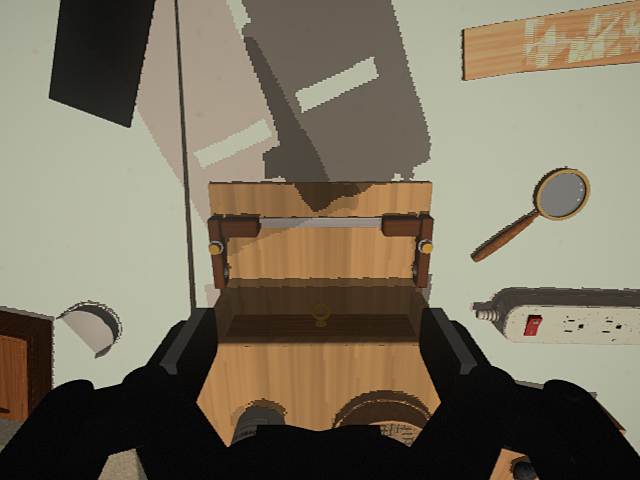

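The wrist view looks into the bay. The eye is at about (321,313), the stop blocks at (234,228) and (407,228), and the apron front edge at row 184. I'll take a second view.

Request:
carry_out --pt "-1.5 2 -2.5 0" --pt "-1.5 2 -2.5 0" --pt "0 0 0 0" --pt "0 0 0 0"

```text
t: 5.55
tcp_pos: [0.4651, 0.3751, 0.1644]
ee_rot: [0.001, -0.037, 0.999, 0.0]
force: [0.1, -0.1, 0.6]
opening: 0.0853
```

```bash
python3 snap.py wrist e2; python3 - <<'E'
import cv2
p=cv2.imread("pics/e1.png");cv2.imwrite("pics/e1c.png",cv2.resize(p[175:350,200:440],None,fx=3.3,fy=3.3,interpolation=cv2.INTER_CUBIC))
p=cv2.imread("pics/e2.png");cv2.imwrite("pics/e2c.png",cv2.resize(p[160:385,240:520],None,fx=2.6,fy=2.6,interpolation=cv2.INTER_CUBIC))
E
```

```text
5.6 [0.4653 0.3751 0.1645] toolx [-0.997 -0.075 -0.002] toolz [ 0.002  0.001 -1.   ] F [-0.29 -0.13  0.9 ] open 0.0856 cam [0.38  0.369 0.307] fwd [ 0.327  0.026 -0.945]
```

View pics/e1c.png

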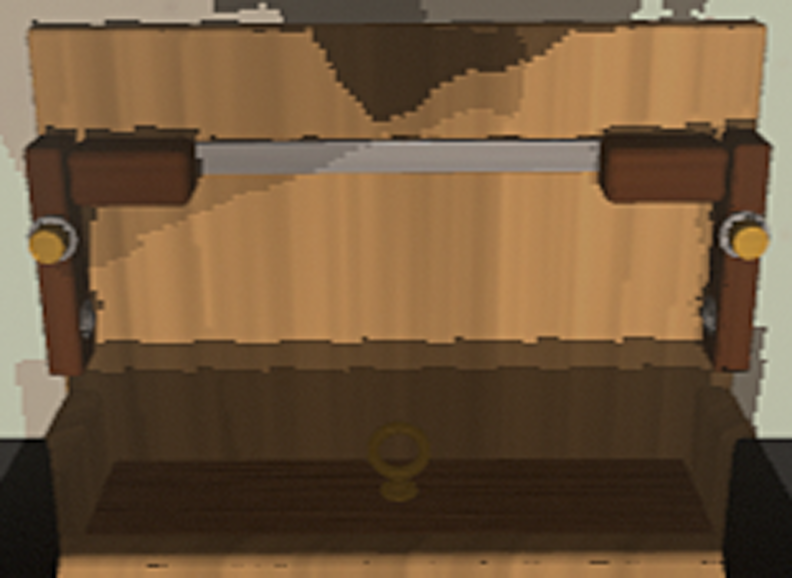

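View pics/e2.png

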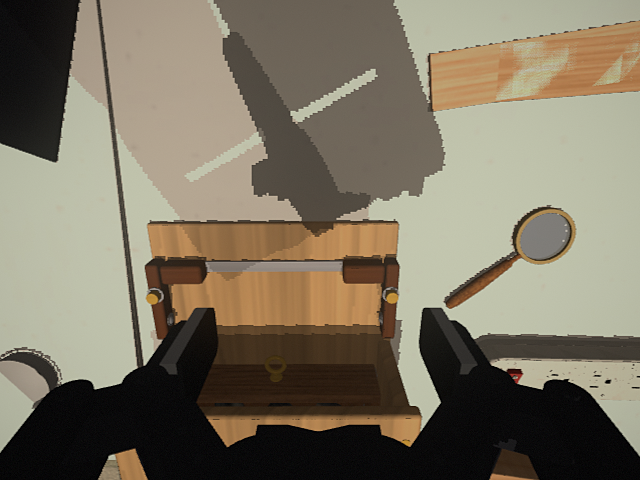

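```bash
python3 - <<'E'
import cv2,numpy as np
a=cv2.imread("pics/e1.png")[295:335,295:345];b=cv2.imread("pics/e2.png")[350:390,250:300]
f=lambda x:cv2.convertScaleAbs(cv2.resize(x,None,fx=8,fy=8,interpolation=cv2.INTER_CUBIC),alpha=2)
cv2.imwrite("pics/eyes.png",np.hstack([f(a),f(b)]))
E
```

```text
(no output)
```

View pics/eyes.png

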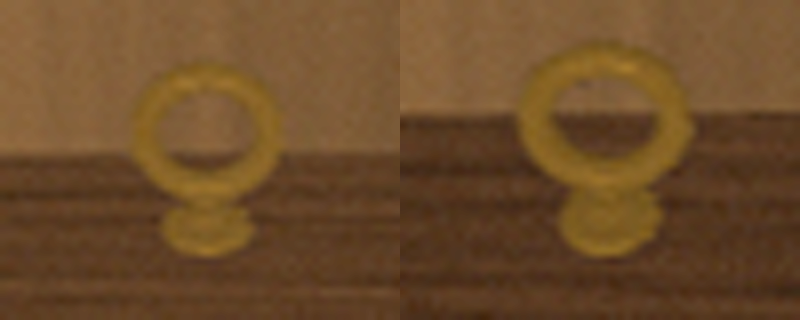

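```bash
python3 - <<'E'
import pickle
from h import *
i1=pickle.load(open("pics/e1.pkl","rb"))[0];i2=pickle.load(open("pics/e2.pkl","rb"))[0]
f=lambda a:np.round(a,4)
a=(320.4,310.9);b=(275.1,364.2)
print("eye",f(plane(i1,*a,.033)),f(plane(i2,*b,.033)),tri(i1,a,i2,b))
c=lambda a,b:(200+a/3.3-.35,175+b/3.3-.35)
L=plane(i1,*c(30,26),.008);Rr=plane(i1,*c(765,26),.008);print("apron",f(L),f(Rr),np.degrees(np.arctan2(-(Rr-L)[0]*-1,-(Rr-L)[1])),np.linalg.norm(L-Rr))
L2=plane(i2,148.5,222.5,.008);R2=plane(i2,398,222.5,.008);print("apron2",f(L2),f(R2))
# e1: image left is -y
for nm,q in(("blockR front-top",(70,148)),("blockR in",(195,150)),("blockL in",(603,148)),("blockL out",(727,148))):print(nm,f(plane(i1,*c(*q),.034)))
for nm,q in(("roofedge l",(65,552)),("roofedge r",(720,552))):print(nm,f(plane(i1,*c(*q),.107)))
# ball pins
print("pins",f(plane(i1,*c(50,243),.036)),f(plane(i1,*c(748,243),.036)))
print("tray top edge? ",f(plane(i1,*c(400,460),.013)))
for n,u,v in(("e1",320,340),):print(f(dep(i1,320,342,np.load("pics/e1.npy"))))
# jar, sieve on roof
D=np.load("pics/e1.npy");print("jar",f(dep(i1,258,412,D)),"sieve",f(dep(i1,370,400,D)))
E
```

```text
eye [0.6022 0.3462 0.033 ] [0.6024 0.3462 0.033 ] (array([0.60163278, 0.34624049, 0.03394254]), np.float64(0.00010389095097149333))
apron [0.4816 0.2274 0.008 ] [0.4657 0.4456 0.008 ] -175.81723860295583 0.21880008537176093
apron2 [0.4815 0.2284 0.008 ] [0.465  0.4458 0.008 ]
blockR front-top [0.5105 0.2454 0.034 ]
blockR in [0.5085 0.2809 0.034 ]
blockL in [0.4995 0.397  0.034 ]
blockL out [0.4969 0.4323 0.034 ]
roofedge l [0.5932 0.2615 0.107 ]
roofedge r [0.5814 0.4248 0.107 ]
pins [0.5393 0.2397 0.036 ] [0.5245 0.4426 0.036 ]
tray top edge?  [0.618  0.3481 0.013 ]
[0.5893 0.3444 0.1041]
jar [0.6558 0.2958 0.1158] sieve [0.6357 0.3904 0.1159]
```

Request:
carry_out --claw 0.6 --pt "-0.34 -3.9 0 -0.08" --pt "-0.34 -3.9 0 -0.08" --pt "-0.34 -3.9 0 -0.08" --pt "-0.34 -3.9 0 -0.08" --pt "-0.34 -3.9 0 -0.08" --pt "-0.34 -3.9 0 -0.08" --pt "-0.34 -3.9 0 -0.08" --pt "-0.34 -3.9 0 -0.08" --pt "-0.34 -3.9 -1 -0.08" --pt "-0.34 -3.9 -1 -0.08" --pt "-0.34 -3.9 -2 -0.08" --pt "0 0 0 0" --pt "0 0 0 0" --pt "0 0 0 0"

```text
t: 7.35
tcp_pos: [0.4274, -0.0531, 0.124]
ee_rot: [0.001, -0.031, 1.0, -0.0]
force: [-0.3, -0.9, 0.5]
opening: 0.0509
```

```bash
python3 snap.py wrist g1
```

```text
7.4 [ 0.4273 -0.053   0.1239] toolx [-0.998 -0.062 -0.001] toolz [ 0.001 -0.    -1.   ] F [-0.37 -0.75 -0.21] open 0.0512 cam [ 0.342 -0.058  0.267] fwd [ 0.327  0.021 -0.945]
```

View pics/g1.png

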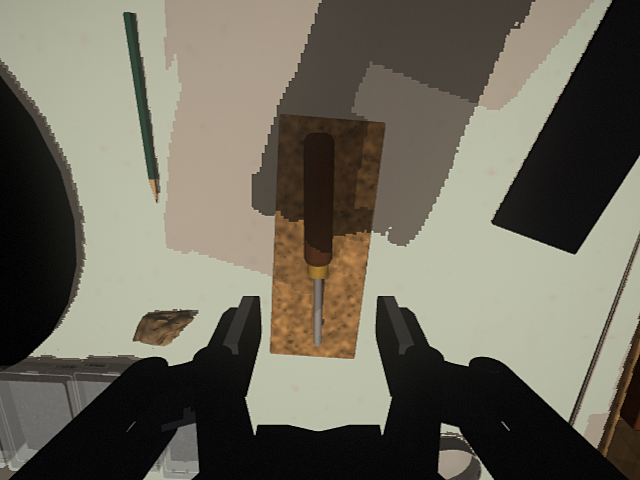

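The hook is centred between the fingers, with both the handle and the fingers' mid-point near column 318. Descending.

Request:
carry_out --pt "0 0 -2.5 0" --pt "0 0 -2.5 0" --pt "0 0 -2.5 0" --pt "0 0 -2 0" --pt "0 0 -1.2 0" --pt "0 0 -0.8 0" --pt "0 0 0 0" --pt "0 0 0 0"

```text
t: 8.4
tcp_pos: [0.4272, -0.0536, 0.0088]
ee_rot: [0.0, -0.03, 1.0, -0.0]
force: [0.1, 0.5, 0.3]
opening: 0.051
```

```bash
python3 snap.py side g2; python3 - <<'E'
import cv2
p=cv2.imread("pics/g2.png");cv2.imwrite("pics/g2c.png",cv2.resize(p[240:350,260:400],None,fx=5,fy=5,interpolation=cv2.INTER_CUBIC))
E
```

```text
8.45 [ 0.4272 -0.0536  0.0088] toolx [-0.998 -0.061 -0.001] toolz [ 0.001 -0.    -1.   ] F [ 0.25 -0.63  1.31] open 0.051 cam [ 0.3   -0.878  0.715] fwd [ 0.129  0.84  -0.526]
```

View pics/g2c.png

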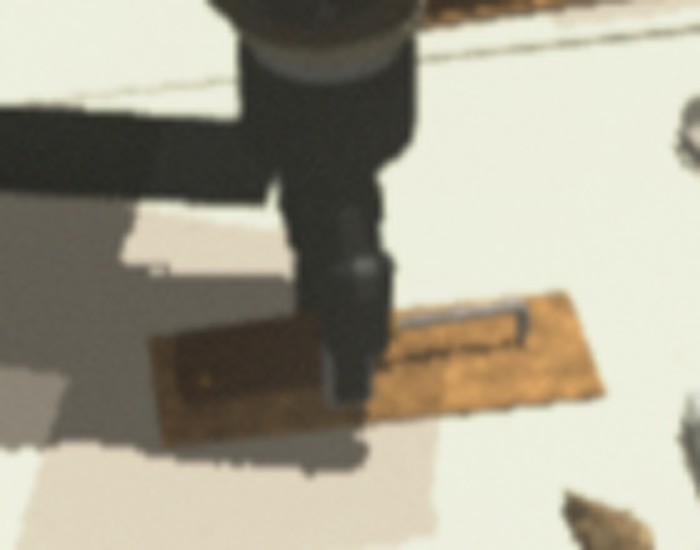

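The finger stands beside the front half of the handle and the hook has not moved. Closing.

Request:
carry_out --claw 0 --pt "0 0 0 0" --pt "0 0 0 0" --pt "0 0 0 0" --pt "0 0 0 0" --pt "0 0 0 0" --pt "0 0 0 0" --pt "0 0 0 0"

```text
t: 9.32
tcp_pos: [0.4271, -0.0536, 0.0088]
ee_rot: [0.0, -0.03, 1.0, -0.0]
force: [-1.2, 0.7, 6.6]
opening: 0.0193
```

Request:
carry_out --pt "0 0 1 0" --pt "0 0 2 0" --pt "0 0 3 0" --pt "0 0 3 0" --pt "0 0 3 0" --pt "0 0 0 0" --pt "0 0 0 0"

```text
t: 10.2
tcp_pos: [0.4267, -0.0535, 0.1281]
ee_rot: [-0.0, -0.03, 1.0, 0.0]
force: [0.1, -0.8, -1.3]
opening: 0.0191
```

```bash
python3 snap.py wrist g3;python3 snap.py side g4
```

```text
10.25 [ 0.4265 -0.0535  0.1277] toolx [-0.998 -0.061  0.001] toolz [-0.001  0.    -1.   ] F [-0.72  0.51 -1.16] open 0.0191 cam [ 0.341 -0.059  0.271] fwd [ 0.326  0.021 -0.945]
10.3 [ 0.4265 -0.0535  0.1276] toolx [-0.998 -0.061  0.002] toolz [-0.002  0.001 -1.   ] F [ 0.27  0.03 -1.36] open 0.0192 cam [ 0.3   -0.878  0.715] fwd [ 0.129  0.84  -0.526]
```

View pics/g3.png

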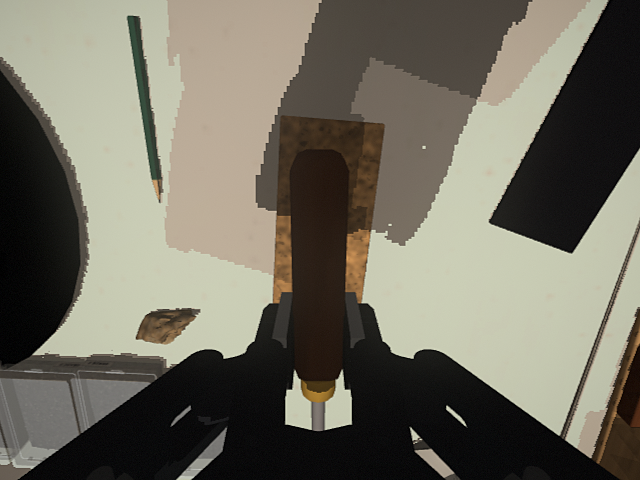

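View pics/g4.png

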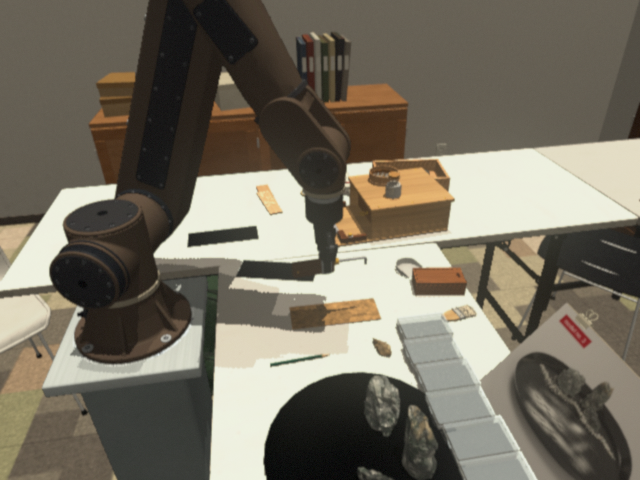

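Hook held. The side view shows the rod reaching to about (366,262). Next I'll locate the prong precisely.

```bash
python3 snap.py scene g5; python3 - <<'E'
import cv2,numpy as np
p=cv2.imread("pics/g4.png")[240:285,310:390];q=cv2.imread("pics/g5.png")
cv2.imwrite("pics/g4c.png",cv2.resize(p,None,fx=9,fy=9,interpolation=cv2.INTER_CUBIC))
from h import *
import pickle
i=pickle.load(open("pics/g5.pkl","rb"))[0]
e=proj(i,[.541,-.0465,.13]);print(e,proj(i,[.4265,-.0535,.128]))
x,y=e.astype(int);cv2.imwrite("pics/g5c.png",cv2.resize(q[y-30:y+30,x-40:x+60],None,fx=8,fy=8,interpolation=cv2.INTER_CUBIC));print(x,y)
E
```

```text
10.35 [ 0.4266 -0.0535  0.1275] toolx [-0.998 -0.061  0.002] toolz [-0.002  0.001 -1.   ] F [ 0.29  0.61 -0.82] open 0.019 cam [-0.538  0.963  1.012] fwd [ 0.617 -0.533 -0.579]
[352.40835113 192.48937034] [383.12074469 209.17916678]
352 192
```

View pics/g4c.png

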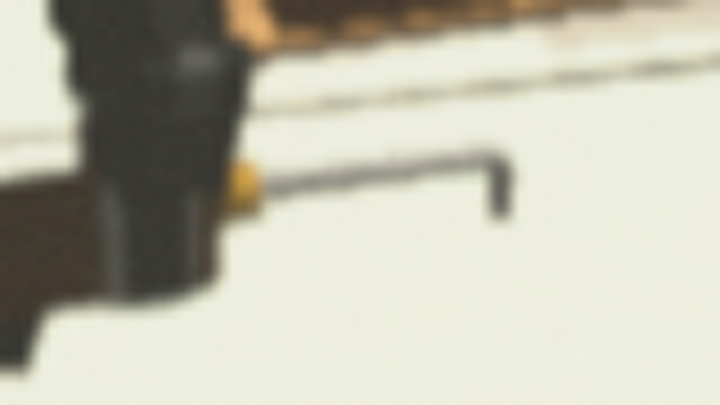

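View pics/g5c.png

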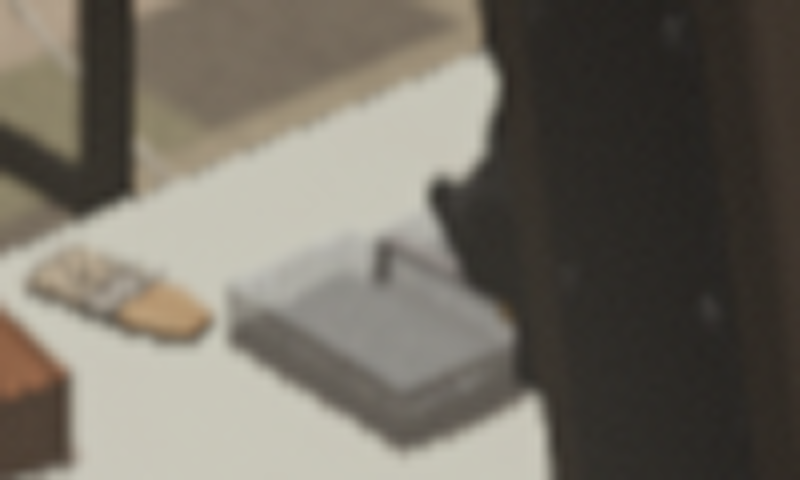

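```bash
python3 - <<'E'
from h import *
import pickle
S=pickle.load(open("pics/g5.pkl","rb"))[0];B=pickle.load(open("pics/g4.pkl","rb"))[0]
print(tri(B,(365.1,263.8),S,(359.4,197.2)))
# rod top corner too
print(tri(B,(310+498/9-.4,240+155/9-.4),S,(312+382/8-.4,162+240/8-.4)))
# expected tip pixels
for t in([.517,-.048,.127],[.515,-.0465,.127]):print(proj(B,t),proj(S,t))
# compare with initial position: tip on pad bottom
for t in([.5165,-.0482,.008],):print(proj(B,t),proj(S,t))
E
```

```text
(array([ 0.51447098, -0.04791815,  0.12714742]), np.float64(0.0014097120951439325))
(array([ 0.51414837, -0.0470504 ,  0.14513468]), np.float64(0.000477501434713119))
[366.02239802 263.98818718] [358.62743804 196.67912965]
[364.95810128 263.70058855] [358.71905381 197.15063362]
[364.3803986  306.87672829] [357.45632837 232.25930732]
```

Request:
carry_out --pt "0.27 3.9 0 0.07" --pt "0.27 3.9 0 0.07" --pt "0.27 3.9 0 0.07" --pt "0.27 3.9 0 0.07" --pt "0.27 3.9 0 0.07" --pt "0.27 3.9 0 0.07" --pt "0.27 3.9 0 0.07" --pt "0.27 3.9 0 0.07" --pt "0.27 3.9 0 0.07" --pt "0.27 3.75 0 0.07" --pt "0 0 -2 0" --pt "0 0 -3 0" --pt "0 0 -2 0" --pt "0 0 -1.2 0" --pt "0 0 0 0" --pt "0 0 0 0"

```text
t: 12.35
tcp_pos: [0.4542, 0.335, 0.0468]
ee_rot: [0.0, -0.036, 0.999, 0.0]
force: [-0.3, 0.4, 0.1]
opening: 0.019
```

```bash
python3 snap.py scene a1;python3 snap.py side a2; python3 snap.py wrist a3; python3 - <<'E'
import cv2,numpy as np
f=lambda n,x0,x1,y0,y1,k:cv2.imwrite(f"pics/{n}c.png",cv2.resize(cv2.imread(f"pics/{n}.png")[y0:y1,x0:x1],None,fx=k,fy=k,interpolation=cv2.INTER_CUBIC))
f("a1",180,280,235,305,8);f("a2",310,400,180,250,8)
E
```

```text
12.4 [0.4543 0.3351 0.047 ] toolx [-0.997 -0.073 -0.001] toolz [ 0.001  0.001 -1.   ] F [-0.11 -0.05 -1.97] open 0.019 cam [-0.538  0.963  1.012] fwd [ 0.617 -0.533 -0.579]
12.45 [0.4543 0.3351 0.0471] toolx [-0.997 -0.073 -0.001] toolz [ 0.001  0.001 -1.   ] F [ 0.76  0.43 -0.52] open 0.0188 cam [ 0.3   -0.878  0.715] fwd [ 0.129  0.84  -0.526]
12.5 [0.4542 0.3351 0.047 ] toolx [-0.997 -0.073 -0.001] toolz [ 0.001  0.001 -1.   ] F [ 0.76 -0.62 -0.91] open 0.0192 cam [0.369 0.329 0.19 ] fwd [ 0.326  0.025 -0.945]
```

View pics/a1c.png

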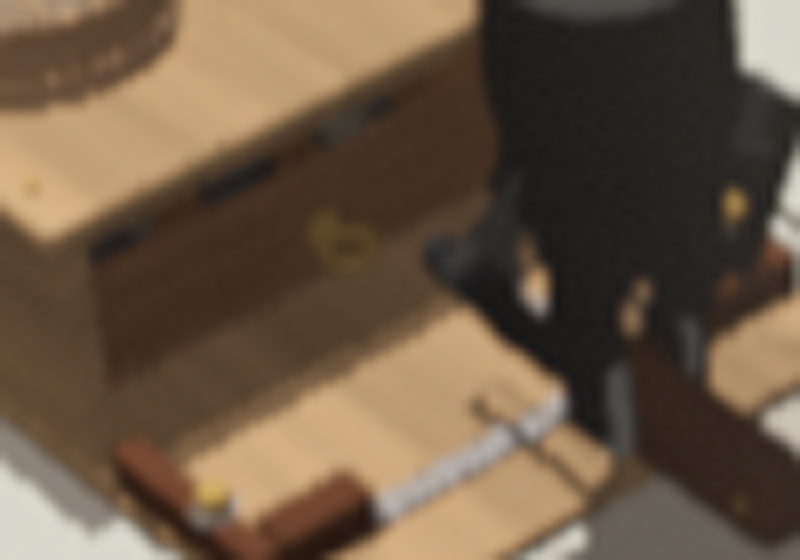

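View pics/a2c.png

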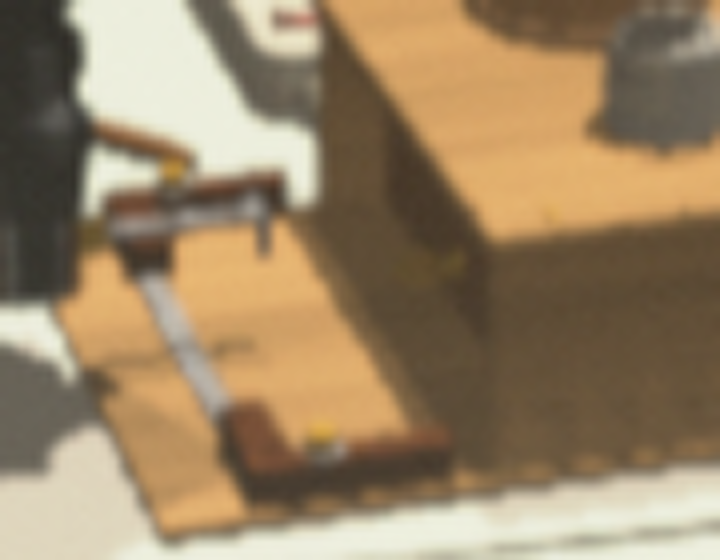

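View pics/a3.png

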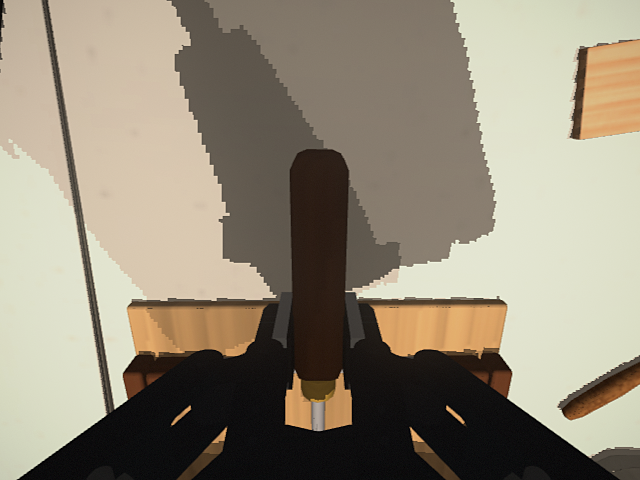

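```bash
python3 - <<'E'
from h import *
import pickle
S=pickle.load(open("pics/a1.pkl","rb"))[0];B=pickle.load(open("pics/a2.pkl","rb"))[0]
tip=np.array([.4543+.088,.3351+.0065,.047+.0025])
toS=lambda p:(np.array(p)-(180,235)+.44)*8
toB=lambda p:(np.array(p)-(310,180)+.44)*8
for n,P in(("tipbot",tip-[0,0,.003]),("rodtop",tip+[0,0,.019]),("eye",[.6022,.3462,.033])):print(n,toS(proj(S,P)),toB(proj(B,P)))
E
```

```text
tipbot [461.01341772 296.66712449] [263.3748645  258.53770157]
rodtop [455.27480255 241.34334357] [263.49821406 205.31980237]
eye [349.58351175 247.50234457] [418.71010294 269.88652002]
```

```bash
python3 - <<'E'
import cv2
p=cv2.imread("pics/a2.png")[200:228,345:385];cv2.imwrite("pics/a2d.png",cv2.convertScaleAbs(cv2.resize(p,None,fx=18,fy=18,interpolation=cv2.INTER_NEAREST),alpha=2))
E
```

```text
(no output)
```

View pics/a2d.png

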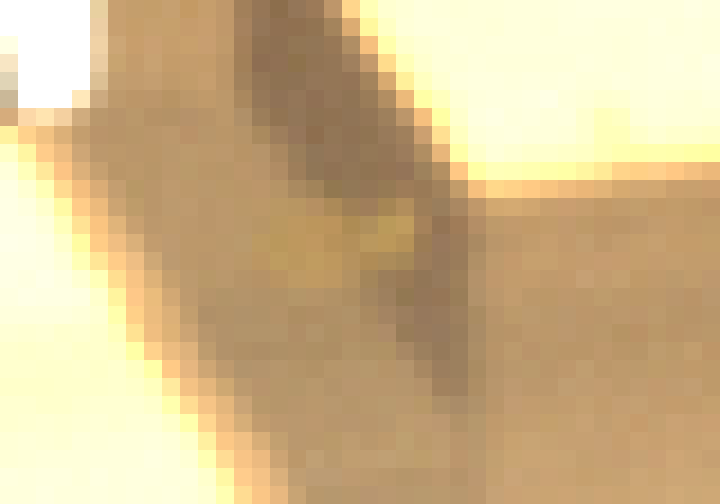

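Request:
carry_out --pt "0.99 0.077 0 0" --pt "0.99 0.077 0 0" --pt "0.99 0.077 0 0" --pt "0.99 0.077 0 0" --pt "0.99 0.077 0 0" --pt "0.99 0.077 0 0" --pt "0 0 0 0" --pt "0 0 0 0"

```text
t: 13.5
tcp_pos: [0.5131, 0.3394, 0.0462]
ee_rot: [-0.0, -0.037, 0.999, -0.0]
force: [-1.0, -0.4, -1.1]
opening: 0.0193
```

```bash
python3 snap.py scene b1;python3 snap.py side b2;  python3 - <<'E'
import cv2,numpy as np
f=lambda n,x0,x1,y0,y1,k:cv2.imwrite(f"pics/{n}c.png",cv2.convertScaleAbs(cv2.resize(cv2.imread(f"pics/{n}.png")[y0:y1,x0:x1],None,fx=k,fy=k,interpolation=cv2.INTER_CUBIC),alpha=1.7))
f("b1",200,260,240,285,13);f("b2",340,390,195,230,15)
from h import *
import pickle
S=pickle.load(open("pics/b1.pkl","rb"))[0];B=pickle.load(open("pics/b2.pkl","rb"))[0]
tip=np.array([.5137+.088,.3397+.0065,.0495])
toS=lambda p:(np.array(p)-(200,240)+.46)*13
toB=lambda p:(np.array(p)-(340,195)+.46)*15
for n,P in(("tipbot",tip-[0,0,.003]),("rodtop",tip+[0,0,.019]),("eye",[.6022,.3462,.033])):print(n,toS(proj(S,P)),toB(proj(B,P)))
E
```

```text
13.55 [0.513  0.3395 0.0463] toolx [-0.997 -0.073  0.   ] toolz [-0. -0. -1.] F [-0.61  0.66 -0.89] open 0.019 cam [-0.538  0.963  1.012] fwd [ 0.617 -0.533 -0.579]
13.6 [0.513  0.3396 0.0463] toolx [-0.997 -0.073  0.   ] toolz [-0. -0. -1.] F [ 0.37  0.15 -1.18] open 0.0192 cam [ 0.3   -0.878  0.715] fwd [ 0.129  0.84  -0.526]
tipbot [303.25816118 284.69954818] [334.50989391 221.44429977]
rodtop [292.63324302 195.67779065] [337.12747814 122.15986157]
eye [308.33320659 337.45130993] [335.381443   281.33722503]
```

View pics/b1c.png

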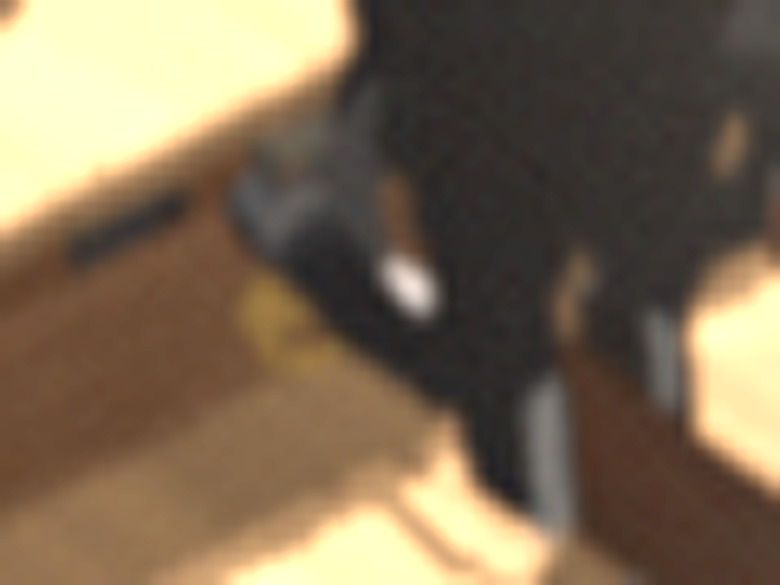

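View pics/b2c.png

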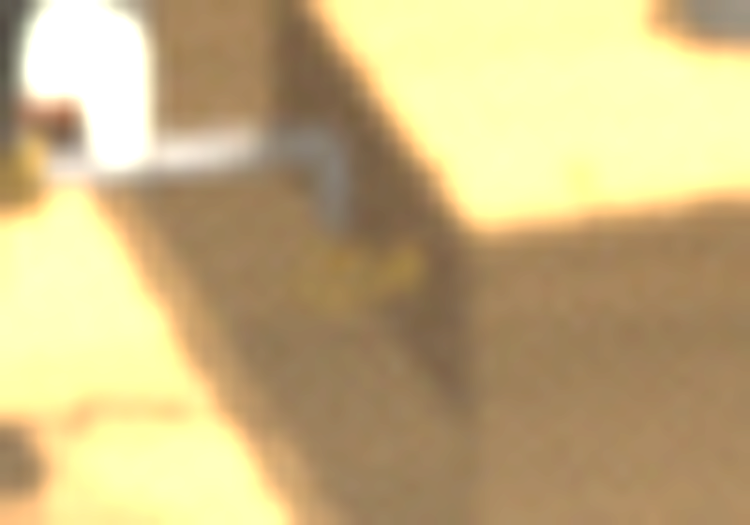

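Prong and ring line up in the side view, both near column 335 of the crop. Lowering with force checks.

Request:
carry_out --pt "0 0 -0.3 0" --pt "0 0 -0.3 0" --pt "0 0 -0.3 0" --pt "0 0 0 0"

```text
t: 14.1
tcp_pos: [0.5132, 0.3395, 0.037]
ee_rot: [-0.0, -0.037, 0.999, -0.0]
force: [-1.0, 0.6, -0.5]
opening: 0.0188
```

Request:
carry_out --pt "0 0 -0.1 0" --pt "0 0 -0.1 0"

```text
t: 14.35
tcp_pos: [0.5134, 0.3396, 0.0354]
ee_rot: [0.0, -0.037, 0.999, 0.0]
force: [-0.6, -1.0, -0.6]
opening: 0.019
```

Request:
carry_out --pt "0 0 -0.1 0" --pt "0 0 -0.05 0"

```text
t: 14.6
tcp_pos: [0.5134, 0.3395, 0.0338]
ee_rot: [-0.0, -0.037, 0.999, 0.0]
force: [-0.4, 0.1, -1.3]
opening: 0.019
```

Request:
carry_out --pt "0 0 -0.1 0" --pt "0 0 -0.05 0"

```text
t: 14.85
tcp_pos: [0.5134, 0.3395, 0.0323]
ee_rot: [-0.0, -0.037, 0.999, 0.0]
force: [-0.4, 0.2, -0.7]
opening: 0.0188
```

Request:
carry_out --pt "0 0 -0.1 0" --pt "0 0 -0.1 0" --pt "0 0 0 0"

```text
t: 15.22
tcp_pos: [0.5134, 0.3395, 0.0302]
ee_rot: [-0.0, -0.037, 0.999, 0.0]
force: [0.2, -0.5, -1.3]
opening: 0.0193
```

Request:
carry_out --pt "0 0 -0.1 0" --pt "0 0 -0.1 0" --pt "0 0 0 0"

```text
t: 15.6
tcp_pos: [0.5133, 0.3395, 0.0282]
ee_rot: [-0.0, -0.037, 0.999, 0.0]
force: [0.6, 0.2, -0.9]
opening: 0.0191
```

Request:
carry_out --pt "0 0 -0.15 0" --pt "0 0 -0.15 0" --pt "0 0 -0.15 0" --pt "0 0 -0.1 0" --pt "0 0 0 0" --pt "0 0 0 0"

```text
t: 16.35
tcp_pos: [0.5134, 0.3395, 0.0229]
ee_rot: [0.0, -0.037, 0.999, 0.0]
force: [0.4, 0.2, -1.6]
opening: 0.019
```

```bash
python3 snap.py side d1;  python3 - <<'E'
import cv2,numpy as np
f=lambda n,x0,x1,y0,y1,k:cv2.imwrite(f"pics/{n}c.png",cv2.convertScaleAbs(cv2.resize(cv2.imread(f"pics/{n}.png")[y0:y1,x0:x1],None,fx=k,fy=k,interpolation=cv2.INTER_CUBIC),alpha=1.7))
f("d1",340,390,195,230,15)
E
```

```text
16.4 [0.5134 0.3395 0.0229] toolx [-0.997 -0.073 -0.   ] toolz [ 0.  0. -1.] F [-0.58 -0.33 -1.08] open 0.0191 cam [ 0.3   -0.878  0.715] fwd [ 0.129  0.84  -0.526]
```

View pics/d1c.png

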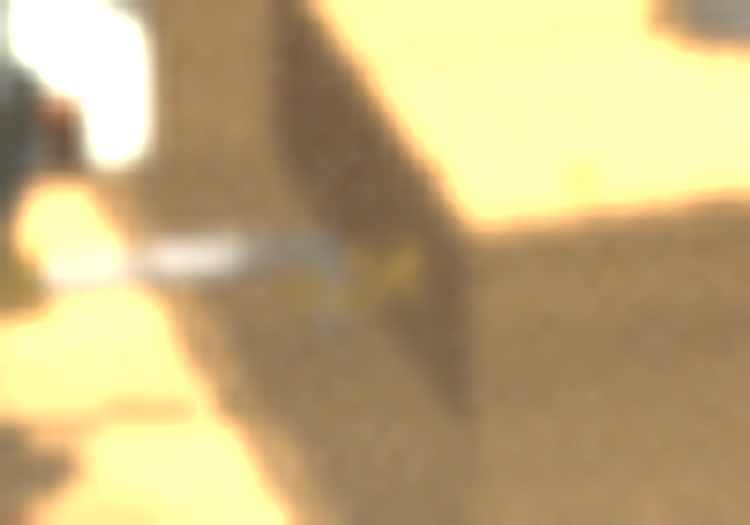

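Request:
carry_out --pt "-0.1 -0.0073 0 0" --pt "-0.1 -0.0073 0 0" --pt "-0.1 -0.0073 0 0" --pt "-0.1 -0.0073 0 0"

```text
t: 16.9
tcp_pos: [0.5096, 0.3393, 0.0229]
ee_rot: [0.0, -0.037, 0.999, 0.0]
force: [3.3, -0.5, -1.7]
opening: 0.019
```

Request:
carry_out --pt "-0.1 -0.0073 0 0" --pt "-0.1 -0.0073 0 0" --pt "-0.1 -0.0073 0 0" --pt "-0.1 -0.0073 0 0"

```text
t: 17.4
tcp_pos: [0.5054, 0.339, 0.0229]
ee_rot: [0.0, -0.037, 0.999, 0.0]
force: [3.2, 0.1, -1.2]
opening: 0.0187
```

Request:
carry_out --pt "-0.1 -0.0073 0 0" --pt "-0.1 -0.0073 0 0" --pt "-0.1 -0.0073 0 0" --pt "-0.1 -0.0073 0 0"

```text
t: 17.9
tcp_pos: [0.5013, 0.3387, 0.0228]
ee_rot: [0.0, -0.037, 0.999, 0.0]
force: [2.9, 0.3, -1.0]
opening: 0.0188
```

```bash
python3 snap.py scene d2;python3 snap.py side d3;  python3 - <<'E'
import cv2,numpy as np
f=lambda n,x0,x1,y0,y1,k:cv2.imwrite(f"pics/{n}c.png",cv2.convertScaleAbs(cv2.resize(cv2.imread(f"pics/{n}.png")[y0:y1,x0:x1],None,fx=k,fy=k,interpolation=cv2.INTER_CUBIC),alpha=1.7))
f("d2",180,260,230,290,9);f("d3",340,390,195,230,15)
E
```

```text
17.95 [0.5012 0.3386 0.0228] toolx [-0.997 -0.073  0.   ] toolz [-0.  0. -1.] F [ 2.51  0.28 -0.31] open 0.0188 cam [-0.538  0.963  1.012] fwd [ 0.617 -0.533 -0.579]
18.0 [0.5012 0.3386 0.0228] toolx [-0.997 -0.073  0.   ] toolz [-0. -0. -1.] F [ 2.38 -0.55 -0.2 ] open 0.0189 cam [ 0.3   -0.878  0.715] fwd [ 0.129  0.84  -0.526]
```

View pics/d2c.png

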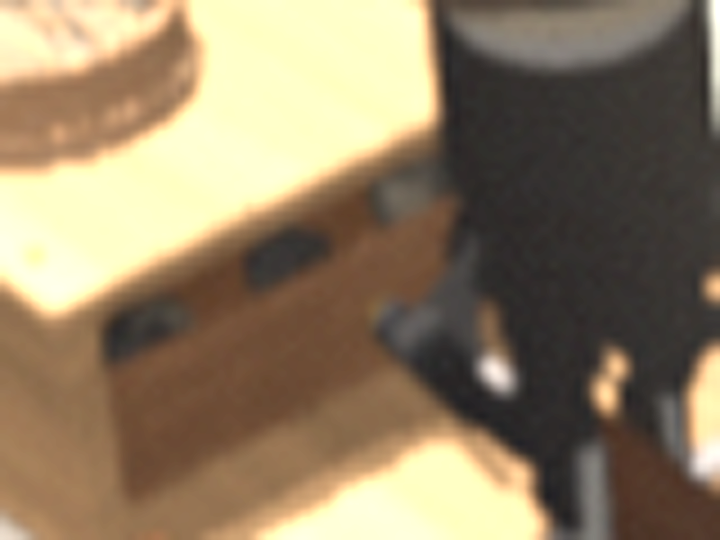

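View pics/d3c.png

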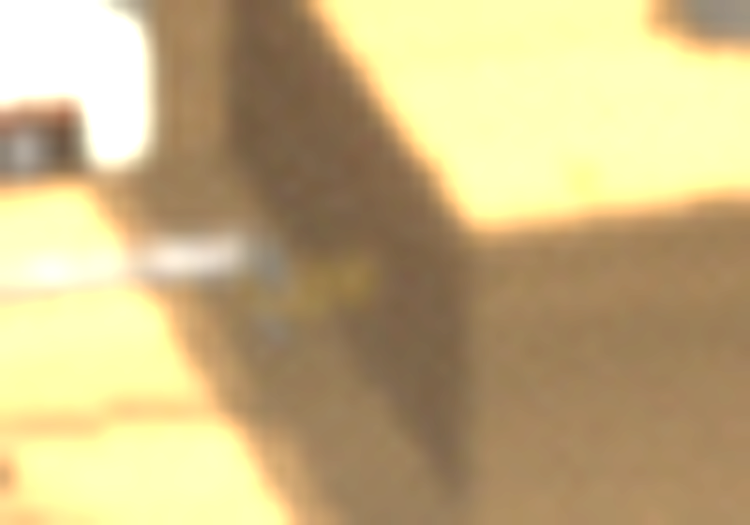

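The side view shows the prong through the ring, and the tray follows at about 3 N.

Request:
carry_out --pt "-0.2 -0.0147 0 0" --pt "-0.25 -0.0184 0 0" --pt "-0.25 -0.0184 0 0" --pt "-0.25 -0.0184 0 0" --pt "-0.25 -0.0184 0 0"

```text
t: 18.62
tcp_pos: [0.4892, 0.3378, 0.0228]
ee_rot: [0.0, -0.037, 0.999, 0.0]
force: [2.1, 0.3, -0.7]
opening: 0.0192
```

Request:
carry_out --pt "-0.25 -0.0184 0 0" --pt "-0.25 -0.0184 0 0" --pt "-0.25 -0.0184 0 0" --pt "-0.25 -0.0184 0 0" --pt "-0.25 -0.0184 0 0"

```text
t: 19.25
tcp_pos: [0.4767, 0.3369, 0.0228]
ee_rot: [-0.0, -0.037, 0.999, 0.0]
force: [1.9, -0.0, -0.7]
opening: 0.019
```

Request:
carry_out --pt "-0.15 -0.011 0 0" --pt "-0.15 -0.011 0 0" --pt "-0.15 -0.011 0 0" --pt "-0.15 -0.011 0 0"

```text
t: 19.75
tcp_pos: [0.4708, 0.3364, 0.0228]
ee_rot: [0.0, -0.037, 0.999, 0.0]
force: [2.4, 1.1, -1.4]
opening: 0.0187
```

Request:
carry_out --pt "-0.15 -0.011 0 0" --pt "-0.15 -0.011 0 0" --pt "-0.15 -0.011 0 0" --pt "-0.15 -0.011 0 0"

```text
t: 20.25
tcp_pos: [0.4648, 0.336, 0.0228]
ee_rot: [0.0, -0.037, 0.999, 0.0]
force: [3.0, 0.7, -0.7]
opening: 0.019
```

Request:
carry_out --pt "-0.1 -0.0073 0 0" --pt "-0.1 -0.0073 0 0" --pt "-0.1 -0.0073 0 0" --pt "-0.1 -0.0073 0 0"

```text
t: 20.75
tcp_pos: [0.4608, 0.3357, 0.0228]
ee_rot: [-0.0, -0.037, 0.999, 0.0]
force: [3.3, -0.6, -1.4]
opening: 0.0193
```

Request:
carry_out --pt "-0.1 -0.0073 0 0" --pt "-0.1 -0.0073 0 0" --pt "-0.1 -0.0073 0 0" --pt "-0.1 -0.0073 0 0"

```text
t: 21.25
tcp_pos: [0.4568, 0.3354, 0.0228]
ee_rot: [-0.0, -0.037, 0.999, 0.0]
force: [3.0, 0.4, -0.8]
opening: 0.0189
```

Request:
carry_out --pt "-0.1 -0.0073 0 0" --pt "-0.1 -0.0073 0 0" --pt "-0.1 -0.0073 0 0"

```text
t: 21.62
tcp_pos: [0.4544, 0.3353, 0.0229]
ee_rot: [0.001, -0.036, 0.999, 0.0]
force: [5.5, 0.5, -2.9]
opening: 0.0189
```

Request:
carry_out --pt "-0.1 -0.0073 0 0" --pt "-0.1 -0.0073 0 0" --pt "-0.1 -0.0073 0 0"

```text
t: 22.0
tcp_pos: [0.4513, 0.3351, 0.0229]
ee_rot: [0.0, -0.037, 0.999, 0.0]
force: [3.8, 1.3, -2.0]
opening: 0.0189
```

Request:
carry_out --pt "-0.1 -0.0073 0 0" --pt "-0.1 -0.0073 0 0" --pt "-0.1 -0.0073 0 0" --pt "-0.1 -0.0073 0 0"

```text
t: 22.5
tcp_pos: [0.4469, 0.3347, 0.0229]
ee_rot: [0.0, -0.037, 0.999, 0.0]
force: [3.8, -0.3, -0.5]
opening: 0.0192
```

Request:
carry_out --pt "-0.1 -0.0073 0 0" --pt "-0.1 -0.0073 0 0" --pt "-0.1 -0.0073 0 0" --pt "-0.1 -0.0073 0 0" --pt "-0.1 -0.0073 0 0"

```text
t: 23.12
tcp_pos: [0.4418, 0.3343, 0.0229]
ee_rot: [0.0, -0.037, 0.999, 0.0]
force: [4.6, -0.2, -1.6]
opening: 0.0189
```

Request:
carry_out --pt "-0.1 -0.0073 0 0" --pt "-0.1 -0.0073 0 0" --pt "-0.1 -0.0073 0 0" --pt "-0.1 -0.0073 0 0" --pt "-0.1 -0.0073 0 0"

```text
t: 23.75
tcp_pos: [0.4368, 0.3339, 0.0228]
ee_rot: [0.0, -0.037, 0.999, 0.0]
force: [4.8, 0.4, -1.3]
opening: 0.0195
```

Request:
carry_out --pt "-0.1 -0.0073 0 0" --pt "-0.1 -0.0073 0 0" --pt "-0.1 -0.0073 0 0" --pt "-0.1 -0.0073 0 0"

```text
t: 24.25
tcp_pos: [0.4328, 0.3336, 0.0228]
ee_rot: [0.0, -0.037, 0.999, 0.0]
force: [4.5, 0.6, -1.8]
opening: 0.0191
```

Request:
carry_out --pt "-0.1 -0.0073 0 0" --pt "-0.1 -0.0073 0 0" --pt "-0.1 -0.0073 0 0"

```text
t: 24.62
tcp_pos: [0.4298, 0.3334, 0.0228]
ee_rot: [0.0, -0.037, 0.999, 0.0]
force: [4.7, 0.0, -0.8]
opening: 0.019
```

Request:
carry_out --pt "-0.1 -0.0073 0 0" --pt "-0.1 -0.0073 0 0" --pt "-0.1 -0.0073 0 0"

```text
t: 25.0
tcp_pos: [0.4268, 0.3332, 0.0228]
ee_rot: [0.0, -0.037, 0.999, 0.0]
force: [4.4, 0.6, -1.5]
opening: 0.0192
```

Request:
carry_out --pt "-0.1 -0.0073 0 0" --pt "-0.1 -0.0073 0 0" --pt "-0.1 -0.0073 0 0"

```text
t: 25.38
tcp_pos: [0.4237, 0.333, 0.0228]
ee_rot: [-0.0, -0.037, 0.999, 0.0]
force: [3.7, 0.1, -0.8]
opening: 0.0188
```

Request:
carry_out --pt "-0.1 -0.0073 0 0" --pt "-0.1 -0.0073 0 0"

```text
t: 25.62
tcp_pos: [0.4217, 0.3328, 0.0228]
ee_rot: [-0.0, -0.037, 0.999, -0.0]
force: [2.9, -0.4, -1.8]
opening: 0.0187
```

Request:
carry_out --pt "-0.05 -0.0037 0 0" --pt "-0.05 -0.0037 0 0" --pt "-0.05 -0.0037 0 0"

```text
t: 26.0
tcp_pos: [0.4203, 0.3327, 0.0228]
ee_rot: [-0.0, -0.036, 0.999, -0.0]
force: [2.8, 0.2, -1.2]
opening: 0.019
```

Request:
carry_out --pt "-0.05 -0.0037 0 0" --pt "-0.05 -0.0037 0 0"

```text
t: 26.25
tcp_pos: [0.4194, 0.3326, 0.0228]
ee_rot: [0.0, -0.036, 0.999, 0.0]
force: [4.4, -0.8, -1.8]
opening: 0.0193
```

Request:
carry_out --pt "-0.05 -0.0037 0 0" --pt "-0.05 -0.0037 0 0"

```text
t: 26.5
tcp_pos: [0.4186, 0.3326, 0.0229]
ee_rot: [0.0, -0.036, 0.999, 0.0]
force: [4.0, -1.9, -1.7]
opening: 0.0191
```

Request:
carry_out --pt "-0.05 -0.0037 0 0" --pt "-0.05 -0.0037 0 0"

```text
t: 26.75
tcp_pos: [0.4183, 0.3327, 0.0229]
ee_rot: [0.001, -0.036, 0.999, 0.0]
force: [11.4, -2.6, -3.5]
opening: 0.0188
```

```bash
python3 snap.py scene s1;python3 snap.py side s2;  python3 - <<'E'
import cv2,numpy as np
f=lambda n,x0,x1,y0,y1,k:cv2.imwrite(f"pics/{n}c.png",cv2.resize(cv2.imread(f"pics/{n}.png")[y0:y1,x0:x1],None,fx=k,fy=k,interpolation=cv2.INTER_CUBIC))
f("s1",180,290,235,310,7);f("s2",310,400,190,255,8)
E
```

```text
26.8 [0.4184 0.3327 0.0229] toolx [-0.997 -0.073 -0.002] toolz [ 0.002  0.001 -1.   ] F [ 8.93 -1.74 -3.21] open 0.0189 cam [-0.538  0.963  1.012] fwd [ 0.617 -0.533 -0.579]
26.85 [0.4184 0.3327 0.0229] toolx [-0.997 -0.073 -0.002] toolz [ 0.002  0.001 -1.   ] F [ 9.35 -1.46 -3.25] open 0.0187 cam [ 0.3   -0.878  0.715] fwd [ 0.129  0.84  -0.526]
```

View pics/s1c.png

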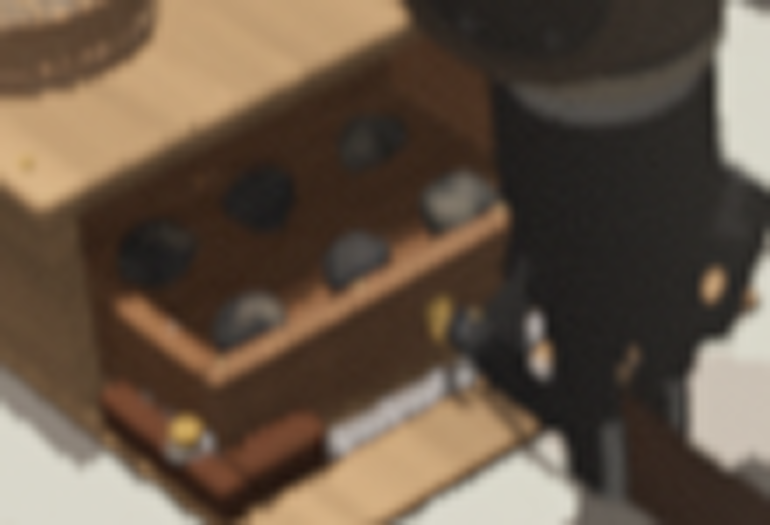

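View pics/s2c.png

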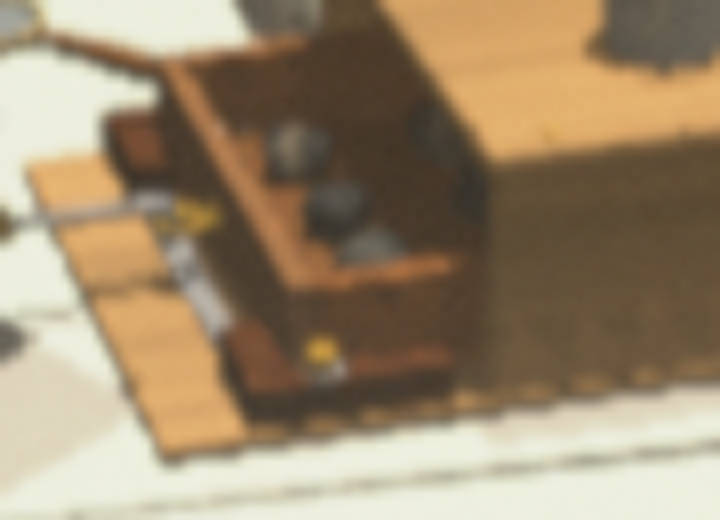

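```bash
python3 - <<'E'
from h import *
import pickle
S=pickle.load(open("pics/s1.pkl","rb"))[0];B=pickle.load(open("pics/s2.pkl","rb"))[0]
c=lambda a,b:(180+a/7-.43,235+b/7-.43)
d=lambda a,b:(310+a/8-.44,190+b/8-.44)
def yaw(L,R_):v=L-R_;return np.degrees(np.arctan2(-v[0],v[1]))
L=plane(S,*c(213,380),.055);R_=plane(S,*c(508,212),.055);print("scene",L,R_,yaw(L,R_),np.linalg.norm(L-R_))
L=plane(B,*d(168,62),.055);R_=plane(B,*d(297,285),.055);print("side",L,R_,yaw(L,R_),np.linalg.norm(L-R_))
# apron edge in same images
L=plane(B,*d(27,172),.008);R_=plane(B,*d(165,455),.008);print("side apron",yaw(L,R_),np.linalg.norm(L-R_))
u=np.array([.9973,.0732]);o=np.array([.5932,.3456])
tip=np.array([.4184,.3327])+.0882*u;print("tip rack x",(tip-o)@u, "tray x est",(tip-o)@u+.090+.003)
print("front expect L,R",o+(-.070)*u+.095*np.array([-u[1],u[0]]),o+(-.070)*u-.095*np.array([-u[1],u[0]]))
E
```

```text
scene [0.51872289 0.43438213 0.055     ] [0.53172342 0.30261985 0.055     ] 5.634940157762786 0.1324020834330565
side [0.52158276 0.42583007 0.055     ] [0.5355809  0.24775414 0.055     ] 4.494648530791528 0.1786252658607401
side apron 4.653219484267243 0.2143612486364186
tip rack x -0.087075360254 tray x est 0.005924639745999991
front expect L,R [0.516435  0.4352195] [0.530343  0.2457325]
```

Request:
carry_out --pt "-0.02 -0.05 0 0" --pt "0 0 0 0"

```text
t: 27.1
tcp_pos: [0.4184, 0.3324, 0.023]
ee_rot: [0.001, -0.036, 0.999, 0.001]
force: [9.9, -0.8, -4.2]
opening: 0.0194
```

Request:
carry_out --pt "-0.02 -0.03 0 0" --pt "0 0 0 0"

```text
t: 27.35
tcp_pos: [0.4184, 0.3322, 0.023]
ee_rot: [0.001, -0.037, 0.999, 0.001]
force: [10.5, 0.4, -3.3]
opening: 0.019
```

```bash
python3 -c "
from station import env
s=env.observe();print(s['t'],s['force'],s['tcp_pos'],s['moment'])"
```

```text
27.35 [10.47497673  0.4303325  -3.31669538] [0.4183807  0.33224295 0.02300694] [ 0.05633419 -1.41157998 -0.00299596]
```

The stop holds firm at about 10.5 N with no lateral load. Next I relax to mid-ring and look.

Request:
carry_out --pt "0.1 0.02 0 0" --pt "0.1 0.02 0 0" --pt "0.1 0.02 0 0" --pt "0.12 0.02 0 0" --pt "0 0 0 0"

```text
t: 27.98
tcp_pos: [0.421, 0.3324, 0.0227]
ee_rot: [-0.0, -0.037, 0.999, -0.0]
force: [-0.2, -0.1, -1.7]
opening: 0.0193
```

```bash
python3 snap.py scene s3;python3 snap.py side s4;python3 snap.py wrist s5;  python3 - <<'E'
import cv2,numpy as np
f=lambda n,x0,x1,y0,y1,k:cv2.imwrite(f"pics/{n}c.png",cv2.resize(cv2.imread(f"pics/{n}.png")[y0:y1,x0:x1],None,fx=k,fy=k,interpolation=cv2.INTER_CUBIC))
f("s4",310,400,190,255,8)
a,b=[cv2.imread(f"pics/{n}.png").astype(int) for n in("s2","s4")];print(np.abs(a-b)[200:250,335:366].mean(), np.abs(a-b)[200:250,320:335].mean())
E
```

```text
28.025 [0.421  0.3324 0.0228] toolx [-0.997 -0.073  0.   ] toolz [-0. -0. -1.] F [ 0.08 -0.09 -1.15] open 0.0188 cam [-0.538  0.963  1.012] fwd [ 0.617 -0.533 -0.579]
28.075 [0.421  0.3325 0.0228] toolx [-0.997 -0.073  0.   ] toolz [-0. -0. -1.] F [-0.44  0.3  -1.27] open 0.019 cam [ 0.3   -0.878  0.715] fwd [ 0.129  0.84  -0.526]
28.125 [0.421  0.3324 0.0228] toolx [-0.997 -0.073  0.   ] toolz [-0. -0. -1.] F [-0.32  0.33 -1.22] open 0.0193 cam [0.336 0.326 0.166] fwd [ 0.325  0.025 -0.945]
1.047741935483871 2.1395555555555554
```

View pics/s4c.png

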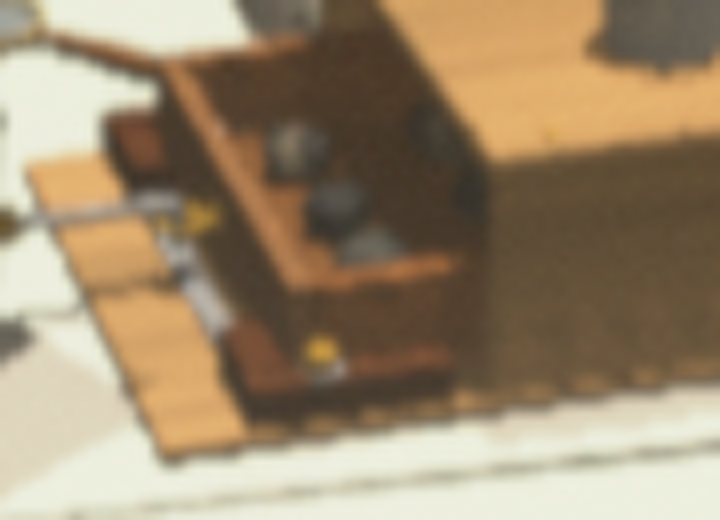

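View pics/s5.png

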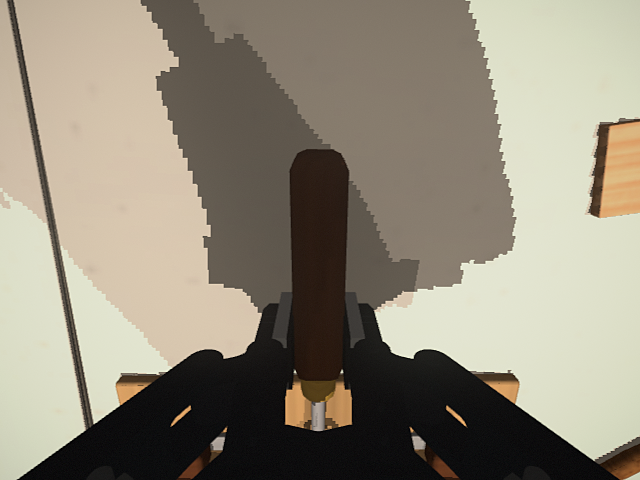

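Request:
carry_out --pt "0 0 0.2 0" --pt "0 0 0.2 0" --pt "0 0 0.2 0" --pt "0 0 0.2 0"

```text
t: 28.62
tcp_pos: [0.4212, 0.3325, 0.031]
ee_rot: [0.0, -0.037, 0.999, 0.0]
force: [-0.1, -0.5, -0.6]
opening: 0.0192
```

Request:
carry_out --pt "0 0 0.3 0" --pt "0 0 0.3 0" --pt "0 0 0.3 0" --pt "0 0 0.6 0" --pt "0 0 1 0" --pt "0 0 1 0" --pt "0 0 0 0"

```text
t: 29.5
tcp_pos: [0.4216, 0.3327, 0.0669]
ee_rot: [0.001, -0.037, 0.999, 0.0]
force: [-0.3, -0.7, -0.5]
opening: 0.0191
```

Request:
carry_out --pt "0 0 3 0" --pt "0 0 4 0" --pt "0 0 4 0" --pt "0 0 3.75 0" --pt "2 0.07 0 0" --pt "3 0.1 0 0" --pt "2.3 0.09 0 0" --pt "0 0 0 0" --pt "0 0 0 0" --pt "0 0 0 0"

```text
t: 30.75
tcp_pos: [0.4934, 0.3352, 0.2134]
ee_rot: [-0.0, -0.037, 0.999, -0.0]
force: [-0.3, -0.1, -0.8]
opening: 0.0189
```

```bash
python3 snap.py wrist v1; python3 - <<'E'
import cv2,numpy as np
a,b=[cv2.imread(f"pics/{n}.png") for n in("e1","v1")]
f=lambda x:cv2.resize(x,None,fx=6,fy=6,interpolation=cv2.INTER_CUBIC)
def pr(im):return np.hstack([im[205:255,200:265],im[205:255,375:440]])
cv2.imwrite("pics/v1c.png",np.vstack([f(pr(a)),f(pr(b))])[:, :])
print(np.vstack([f(pr(a)),f(pr(b))]).shape)
E
```

```text
30.8 [0.4935 0.3352 0.2135] toolx [-0.997 -0.074  0.   ] toolz [-0.  0. -1.] F [-0.75  0.25 -1.36] open 0.019 cam [0.408 0.329 0.356] fwd [ 0.325  0.025 -0.945]
(600, 780, 3)
```

View pics/v1.png

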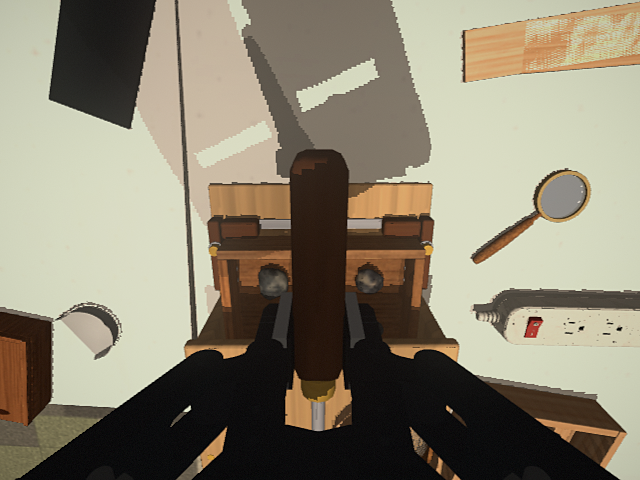

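View pics/v1c.png

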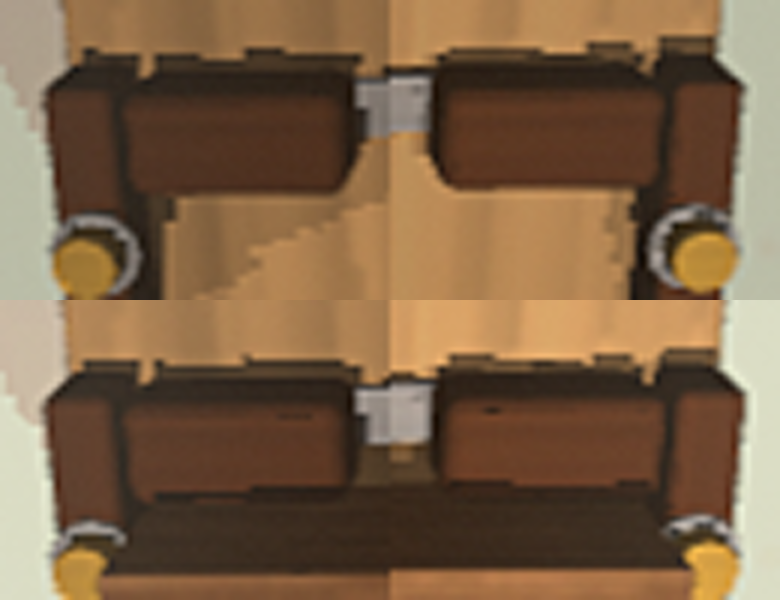

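Both ends of the front board lie parallel against the block rear faces, and the outer edges of the pins are where they were when free. Carrying the hook back to the pad.

Request:
carry_out --pt "-2 0 0 0" --pt "-2 -1 0 0" --pt "-0.33 -3.8 0 -0.08" --pt "-0.33 -3.8 0 -0.08" --pt "-0.33 -3.8 0 -0.08" --pt "-0.33 -3.8 0 -0.08" --pt "-0.33 -3.8 0 -0.08" --pt "-0.33 -3.8 0 -0.08" --pt "-0.33 -3.8 0 -0.08" --pt "-0.33 -3.8 0 -0.08" --pt "0 -3.8 -2 -0.08" --pt "0 -3.7 -3 0" --pt "0 0 -4 0" --pt "0 0 -4 0" --pt "0 0 0 0" --pt "0 0 0 0"

```text
t: 32.8
tcp_pos: [0.4282, -0.0538, 0.0845]
ee_rot: [0.001, -0.03, 1.0, -0.0]
force: [0.9, 0.2, -0.8]
opening: 0.0191
```

```bash
python3 snap.py wrist p1; python3 snap.py side p2
```

```text
32.85 [ 0.4284 -0.0538  0.0847] toolx [-0.998 -0.061 -0.002] toolz [ 0.002 -0.    -1.   ] F [ 0.37 -0.25 -0.59] open 0.019 cam [ 0.343 -0.059  0.227] fwd [ 0.327  0.021 -0.945]
32.9 [ 0.4285 -0.0539  0.0848] toolx [-0.998 -0.061 -0.002] toolz [ 0.003 -0.001 -1.   ] F [-0.85 -0.48 -0.57] open 0.0192 cam [ 0.3   -0.878  0.715] fwd [ 0.129  0.84  -0.526]
```

View pics/p1.png

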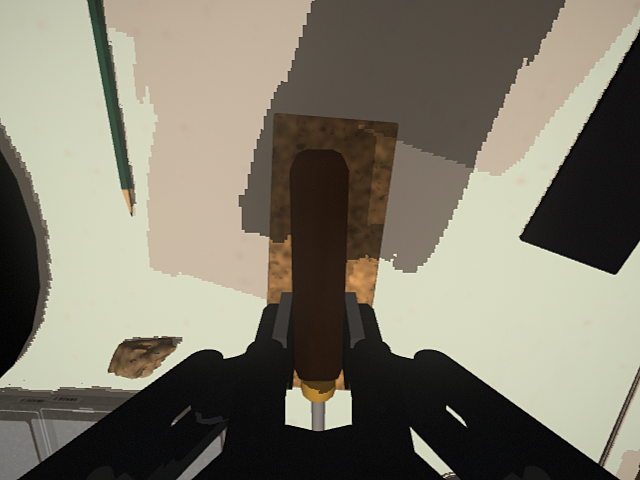

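Request:
carry_out --pt "0 0 -2 0" --pt "0 0 -2 0" --pt "0 0 -2 0" --pt "0 0 -0.8 0" --pt "0 0 -0.4 0" --pt "0 0 0 0" --pt "0 0 0 0"

```text
t: 33.78
tcp_pos: [0.428, -0.0539, 0.0119]
ee_rot: [0.0, -0.03, 1.0, -0.0]
force: [-0.1, 0.8, -1.0]
opening: 0.0189
```

Request:
carry_out --pt "0 0 -0.1 0" --pt "0 0 -0.1 0" --pt "0 0 0 0"

```text
t: 34.15
tcp_pos: [0.4278, -0.0539, 0.0093]
ee_rot: [-0.0, -0.03, 1.0, 0.0]
force: [0.3, 0.0, -0.7]
opening: 0.0189
```

Request:
carry_out --pt "0 0 -0.05 0" --pt "0 0 0 0"

```text
t: 34.4
tcp_pos: [0.4278, -0.0539, 0.0088]
ee_rot: [-0.0, -0.03, 1.0, 0.0]
force: [-0.4, -0.7, -1.5]
opening: 0.0193
```

Request:
carry_out --pt "0 0 -0.05 0" --pt "0 0 0 0"

```text
t: 34.65
tcp_pos: [0.4278, -0.0539, 0.0088]
ee_rot: [0.0, -0.03, 1.0, -0.0]
force: [-1.4, 0.6, 10.7]
opening: 0.0191
```

Contact with the pad is felt at the original height. Releasing to a modest opening.

Request:
carry_out --claw 0.6 --pt "0 0 0.03 0" --pt "0 0 0 0" --pt "0 0 0 0" --pt "0 0 0 0" --pt "0 0 0 0" --pt "0 0 0 0"

```text
t: 35.4
tcp_pos: [0.4278, -0.0539, 0.0086]
ee_rot: [-0.0, -0.03, 1.0, 0.0]
force: [-0.4, 0.7, -0.5]
opening: 0.0512
```

Request:
carry_out --pt "0 0 0.5 0" --pt "0 0 1 0" --pt "0 0 2 0" --pt "0 0 4 0" --pt "0 0 5 0" --pt "0 0 5 0" --pt "0 0 0 0" --pt "0 0 0 0"

```text
t: 36.4
tcp_pos: [0.4274, -0.0538, 0.1838]
ee_rot: [0.0, -0.03, 1.0, -0.0]
force: [0.3, 0.2, 0.8]
opening: 0.0508
```

```bash
python3 snap.py wrist z1; python3 snap.py side z2; python3 snap.py scene z3
```

```text
36.45 [ 0.4272 -0.0537  0.1832] toolx [-0.998 -0.06   0.001] toolz [-0.001  0.    -1.   ] F [-0.67  0.02 -1.02] open 0.0515 cam [ 0.342 -0.059  0.327] fwd [ 0.326  0.021 -0.945]
36.5 [ 0.4272 -0.0538  0.1829] toolx [-0.998 -0.06   0.002] toolz [-0.002  0.001 -1.   ] F [-0.54  0.28  0.35] open 0.0512 cam [ 0.3   -0.878  0.715] fwd [ 0.129  0.84  -0.526]
36.55 [ 0.4273 -0.0538  0.1828] toolx [-0.998 -0.06   0.002] toolz [-0.002  0.001 -1.   ] F [-0.65  0.55  0.01] open 0.0514 cam [-0.538  0.963  1.012] fwd [ 0.617 -0.533 -0.579]
```

View pics/z1.png

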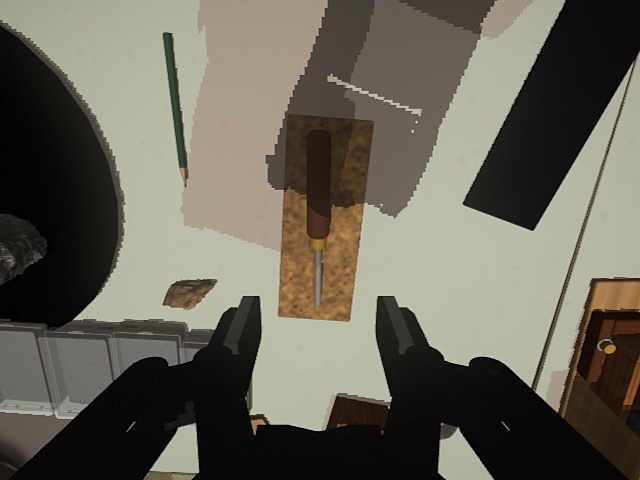

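View pics/z2.png

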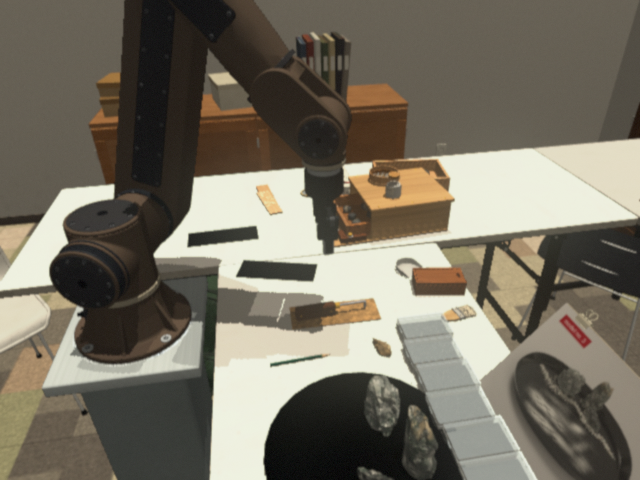

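View pics/z3.png

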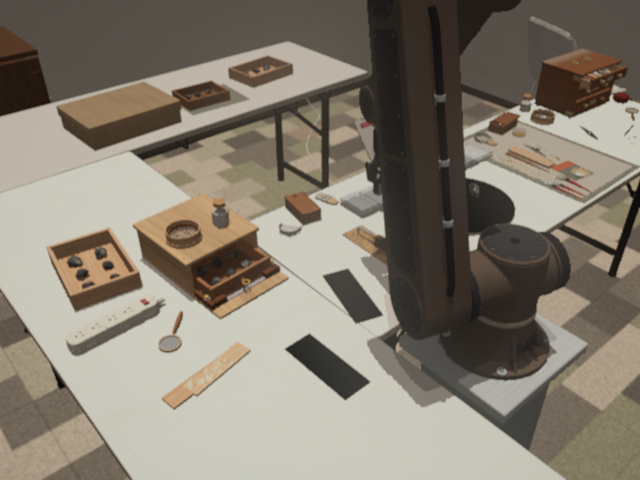

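```bash
python3 - <<'E'
import pickle
from h import *
e=pickle.load(open("pics/e1.pkl","rb"))[0];v=pickle.load(open("pics/v1.pkl","rb"))[0]
def px(x,y,off): # crop coords -> px
    return ((200 if x<390 else 375-65)+x/6-.42,205+(y-off)/6-.42)
u=np.array([.9973,.0732]);o=np.array([.5932,.3456]);n=np.array([-u[1],u[0]])
def rk(P):d=P[:2]-o;return np.round([d@u,d@n],4)
for a in((140,193),(340,193),(450,189),(655,188)):print("block rear e1",rk(plane(e,*px(*a,0),.034)))
# column-wise edges of v1: tray top front edge by gradient
g=cv2.GaussianBlur(cv2.cvtColor(cv2.imread("pics/v1.png"),cv2.COLOR_BGR2GRAY),(1,5),0).astype(float)
for x in(222,235,250,270,365,385,400,415):
    col=np.diff(g[240:262,x]);k=np.argmax(col);y=240+k+.5
    print(x,y,"tray top front",rk(plane(v,x,y,.055)))
E
```

```text
block rear e1 [-0.0726 -0.0935]
block rear e1 [-0.0726 -0.0616]
block rear e1 [-0.0732  0.0612]
block rear e1 [-0.0734  0.0939]
222 250.5 tray top front [-0.0682 -0.0894]
235 250.5 tray top front [-0.0682 -0.0777]
250 250.5 tray top front [-0.0682 -0.0641]
270 250.5 tray top front [-0.0682 -0.046 ]
365 249.5 tray top front [-0.0693  0.0398]
385 249.5 tray top front [-0.0693  0.0579]
400 249.5 tray top front [-0.0693  0.0714]
415 249.5 tray top front [-0.0693  0.085 ]
```

```bash
python3 - <<'E'
import pickle
from h import *
u=np.array([.9973,.0732]);o=np.array([.5932,.3456]);n=np.array([-u[1],u[0]])
for nm,pts in(("e1",[(225,228),(235,228),(245,228),(395,228),(405,228),(415,228),(320,270)]),("v1",[(235,225),(245,225),(395,225),(405,225),(240,254),(400,254),(320,190),(250,190)])):
    i=pickle.load(open(f"pics/{nm}.pkl","rb"))[0];D=np.load(f"pics/{nm}.npy")
    for p in pts:
        P=np.mean([dep(i,p[0]+a,p[1]+b,D) for a in(-1,0,1) for b in(-1,0,1)],0);print(nm,p,P.round(4),"rack",((P[:2]-o)@u).round(4))
E
```

```text
e1 (225, 228) [0.5212 0.2473 0.0266] rack -0.079
e1 (235, 228) [0.5207 0.2569 0.026 ] rack -0.0788
e1 (245, 228) [0.5197 0.2667 0.0267] rack -0.0791
e1 (395, 228) [0.5094 0.4121 0.0258] rack -0.0787
e1 (405, 228) [0.5085 0.4216 0.0265] rack -0.0789
e1 (415, 228) [0.5078 0.4313 0.0265] rack -0.0789
e1 (320, 270) [0.5674 0.3434 0.0079] rack -0.0259
v1 (235, 225) [0.516  0.257  0.0265] rack -0.0835
v1 (245, 225) [0.5154 0.2665 0.0262] rack -0.0834
v1 (395, 225) [0.5048 0.4112 0.0257] rack -0.0834
v1 (405, 225) [0.5039 0.4206 0.0263] rack -0.0836
v1 (240, 254) [0.534  0.2677 0.055 ] rack -0.0648
v1 (400, 254) [0.523  0.4123 0.0554] rack -0.0651
v1 (320, 190) [0.4318 0.3315 0.241 ] rack -0.162
v1 (250, 190) [0.4848 0.2677 0.008 ] rack -0.1139
```

Depth shows the block tops at z 0.026. Redone at that height, the block rear faces come out at rack x of about -0.070 and the tray front at about -0.069 on both sides, so the tray is seated. Handing in.

```bash
python3 - <<'E'
from station import env
print(env.hand_in()); print(env.observe()['t'])
E
```

```text
the job is handed in; nothing more can be done
None
the job is handed in; nothing more can be done
```

I handed the job in at about t = 36.6 s. The tray is drawn out against its stop blocks and the hook is back on the cork pad. Neither catch could be read directly, so "both clicked" is inferred from forces and pictures.

- **Hooking:** I measured the hook and the eye from two wrist-camera views each. I gripped the front half of the handle and lowered the prong into the eye with no contact felt.
- **Drawing out:** The tray slid at 2–3 N. The balls rode up at a reading of about 5.5 N, then rubbed at 4–5 N. The pull dropped to about 2.8 N, then met a rigid stop. The wrist reading there peaked at 11.4 N in the pull direction (about 12 N in all), below the 15 N limit.
- **Unhooking and laying back:** I slackened the hook, lifted it clear and set it down at the height it was picked up from.

**Last checks**
- **Tray position:** It rests at about rack x +0.006. Its front lies parallel to the blocks, about 1 mm from their rear faces, which is within measuring error.
- **Catches:** The pins' outer edges look the same as when they were free. From ride-up to the stop the hook travelled about 36 mm, against the stated 38 mm.
- **Hook:** The last wrist and side views show it standing on the pad.
- **Bystanders:** Nothing else looks moved in the last pictures; I did not measure their positions.

**Disagreements along the way**
- The block gap first came out as 4 mm because I had assumed the block tops 34 mm above the table. Depth readings put them at 26 mm, which closed the gap.
- My first side-camera reading of the eye was 1 cm off, because I had picked its base instead of the ring.

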